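# Pack the carrying tote and break the lid stay to shut the chest

## Task

Lift the blue carrying tote by its black handle bar and set it into the white tote inside the open chest, turned so that its orange ribs (off the middle, two at each end) drop into the matching slots and it nests fully down instead of standing on the rim, and let go of it. Then press the red pad at the knee of the locked lid stay to break it, and after that lower the lid from behind, without slamming it, until the chest is fully shut. Do not disturb the tall dropper bottle, the fat dropper bottle or the powder jar.

Things in the scene. Friction and masses are not known exactly. Their poses are not given: they have to be found in the camera images.
- caddy_bar (a point): centre of the handle bar of the loose blue tote (0.2-0.35 kg; 110 (x) x 150 (y) x 40 mm, level, wax bars inside 22 mm high). The black bar runs along the tote's y over its middle: 12 mm wide and high, 130 mm clear length, centre 72 mm above the tote's underside. Each end wall (y +-75) has orange ribs at x +32 and -10, 14 mm wide, 40 high, out to y +-89. Axes: the tote's; any yaw
- tote_floor (a point): centre of the inner floor of the white tote fixed in the chest; chest axes: x from front to hinge, y left, z up. Inside 122 (x) x 162 (y) mm, walls 44 high, 5 thick; end walls (y +-81) have slots 26 wide to the floor at x +32 and -10 (orange marks). With both totes' axes alike the ribs enter the slots and the bar ends 72 mm above this point; half a turn off it stands 44 higher
- chest: the grey chest, fixed, 210 (x) x 290 (y) x 115 mm, walls 6 mm; origin at the centre of its underside, on the bench; x from its front to its hinge side, y to its left, z up
- lid_hinge (a point): middle of the lid's hinge axis, on top of the chest's far wall, 115 mm above the bench; runs along y; chest axes. The lid is a 10 mm plate, 212 mm from hinge to free edge, 292 mm wide. It starts 76 degrees up from shut, leaning to the front; its underside plane passes through the axis, its outer face is 10 mm behind that
- lid_pocket (a point): middle of the inner face of the black tool pocket in the lid, 75 mm wide (y), standing 35 mm out of the lid's underside 135 to 185 mm from the hinge. It overhangs the stay, so the knee is reached only with the tool tilted some 25 to 50 degrees from vertical, from the front and above
- lid_edge (a point): middle of the lid's free edge, on its outer face (the top face when shut), 212 mm from the hinge axis; moves with the lid; when shut it is at the chest's front, 125 mm above the bench
- lid (a joint): lid angle, rad: 0 as found (76 degrees up), grows as it closes, 1.326 = fully shut. Soft-close hinge: friction 0.22 N m, damped. With the stay broken the lid stays up until pushed from behind (2 to 3 N at the edge); lower than about 50 degrees it sinks slowly by itself. With the stay locked it cannot be lowered
- knee_pad (a point): middle of the red thumb pad's face on the knee of the stay; pad 22 mm along the stay x 26 mm (y). It faces up and to the front, square to the stay. Pressed some 30 mm down and toward the hinge (42 degrees off straight down, a few N) it folds the knee by 0.8 rad or so; it stays folded when let go and folds on into the chest as the lid closes. Chest axes while locked
- stay_foot (a point): lower pivot of the folding stay, chest axes. The stay, two steel links of 69 mm, 12 mm high, lies in the upright plane through this point, 41 mm inside the chest's left wall, and rises at 42 degrees from here toward the hinge side, to the lid
- stay_knee (a joint): bend of the stay's knee, rad: 0 = locked just over centre (as found), grows as the knee is pressed down; about 2.4 with the lid shut
- tall_bottle: slim white dropper bottle, 26 mm across, 107 mm tall, loose, at the right of the chest; origin at the centre of its underside. Leave alone
- jar: white powder jar with a brick-red cap, 45 mm across, 55 mm tall, loose, at the left of the chest; origin at the centre of its underside. Leave alone
- fat_bottle: white dropper bottle, 41 mm across, 97 mm tall, loose, beyond the tote's starting place; origin at the centre of its underside. Leave alone

How it is judged (in metres and radians):
On the way, in this order (a step that is already met when the one before it is completed fails the run):
1. the carrying tote is nested in the lower tote and let go, the lid still held up by its locked stay (x of caddy_bar in the frame of tote_floor between -0.012 and 0.012 m and y of caddy_bar in the frame of tote_floor between -0.012 and 0.012 m and z of caddy_bar in the frame of tote_floor between 0.06 and 0.08 m and angle between caddy_bar's own z axis and vertical below 0.1 rad and contact force between the fingers and anything else below 0.2 N and value of joint stay_knee below 0.2 rad), for 0.2 s.
2. the stay is broken at its knee (bent by more than 0.35 rad) with the lid still raised (value of joint stay_knee above 0.35 rad and value of joint lid below 0.6 rad), for 0.1 s.
3. the lid is shut (value of joint lid above 1.285 rad), for 0.2 s.
At the end, for the whole second after the job is handed in: The lid is shut (within about 2 degrees of fully shut) and at rest, and the carrying tote lies nested on the floor of the lower tote inside: within 12 mm of its centre, no more than 8 mm above its seat, level within 6 degrees (x of caddy_bar in the frame of tote_floor between -0.012 and 0.012 m and y of caddy_bar in the frame of tote_floor between -0.012 and 0.012 m and z of caddy_bar in the frame of tote_floor between 0.06 and 0.08 m and angle between caddy_bar's own z axis and vertical below 0.1 rad and value of joint lid above 1.285 rad and velocity of joint lid below 0.05 rad/s); the robot touches nothing.
It fails at once if the lid is slammed (closes faster than 2 rad/s) (velocity of joint lid above 2 rad/s).
It fails at once if the tall dropper bottle is pushed more than 30 mm or knocked over (distance of tall_bottle from where it was at the start of the episode above 0.03 m or angle between tall_bottle's own z axis and vertical above 0.6 rad).
It fails at once if the powder jar is pushed more than 30 mm or knocked over (distance of jar from where it was at the start of the episode above 0.03 m or angle between jar's own z axis and vertical above 0.6 rad).
It fails at once if the fat dropper bottle is pushed more than 30 mm or knocked over (distance of fat_bottle from where it was at the start of the episode above 0.03 m or angle between fat_bottle's own z axis and vertical above 0.6 rad).
It also fails if it takes over 72 s, if anything falls off the work surface, if the arm or the gripper's body presses on something with over 40 N, if the wrist force passes 120 N, or if a joint passes its speed limit or range.

## Robot

A 6-joint arm with a two-finger parallel gripper is mounted at the origin on a cart in front of the work surface, level with it; the furniture and walls round the work are solid. World frame = base frame: x ahead of the robot, y to its left, z up, the work surface at z = 0. Lengths are in mm, angles in rad, forces in N, time in s.
With the tool pointing down it reaches from about 300 to 775 mm from the base axis. Payload 14.6 kg.
Tool frame: the origin (TCP) lies between the finger pads; the fingertips stand 8 mm ahead of it and the grasp point (between the pads) lies 11 mm behind it (tip_extent is the distance from the TCP to the fingertips, in mm); z points along the fingers, y is the direction in which the jaws open and shut (so a half turn about z gives the same grasp; the last joint's range is limited). The gripper opens to 94 mm and grips with 3 to 60 N. Pads are 16 mm wide; open, the fingers measure 119 mm over their backs; the gripper's body (75 mm by 177 mm) begins 78 mm behind the grasp point.
Start: joints at [1.07, 0.3, 1.521, -0, 1.321, -0.067], TCP at [231.173, 499.047, 213.446] pointing down, gripper open.
Joint ranges: [-3.03, 3.03], [-0.79, 2.21], [0.23, 2.52], [-1.04, 4.18], [0, 3.07], [-2.55, 2.55]. Speed limits (rad/s): [2.22, 2.22, 2.57, 3.14, 3.14, 3.14].

## Interface

Orientations are given as [roll, pitch, yaw] about the fixed x, y, z axes, in that order (R = Rz(yaw) Ry(pitch) Rx(roll)).
In Python, from bench import * gives the robot as it stands.
- The arm moves only by the tool step_arm, never from a script. Its argument "rows" is a list of rows, each an object with "twist": the turn, a rotation vector about the tool's x, y, z in degrees, a list of three; "delta_pos": the shift along the tool's x, y, z in m, a list of three; "grip": the finger opening in m, from 0 to 0.094. In form: [{"twist": [ax, ay, az], "delta_pos": [x, y, z], "grip": grip}, ...]. A call has 1 to 20 rows; each row shifts and turns the commanded pose from where the row before left it, along the tool's axes as they then stand; what a row does not reach is not made up. A row lasts 1/12 s, in which the tool goes at most 41.7 mm and 7.16 degrees, less where a joint would pass 70% of its speed; a pose out of reach is approached as far as the arm can. A call with a gripper value outside its range is refused whole. The fingers move at their own pace and stop on an object; the grip force is fixed at half the most. Time passes only in rows, so rows that do not move let the fingers close. It gives the time, the measured TCP pose, the force and the opening at its end, in the units of the state.
- get_state(): the state, without advancing time (a new reading comes with each control period).
- get_image(name): name is "scene" or "top"; returns a dict with "img" (400x640x3 uint8, red, green, blue), "depth" (400x640 float32, mm along the optical axis (not along the pixel's ray), 0 where there is no reading), "intrinsics" (3x3 intrinsics, pixels), "cam_to_world" (4x4, takes a point from camera to world coordinates). Camera axes: x right, y up, looking along -z (the intrinsics and any distortion apply to the point x, -y, -z); pixel columns grow to the right and rows downward; lengths in mm; the calibration is good to about 2 mm. A picture is of the moment at which its call begins.
- job_done(): hands the job in, once; it reports no verdict.
The state is a dict: "t": time; "joint_positions": joint angles; "qd": joint speeds; "tau": joint torques, N m; "eef_pos": TCP position; "ee_rot": TCP orientation; "wrist_force": force on the tool from outside, world axes, zero at the start; "wrist_torque": the same for the moment, N m; "gripper_width": finger opening in mm.
Only numpy, scipy, OpenCV 4.12 (cv2) and the standard library are available. Lean on these libraries where they do the work, as an engineer would, in place of code of your own. Each camera call takes 0.05 s, during which the arm holds its last target.

## Working session

There is one attempt and no reset: what is moved stays moved. The work goes in short steps, Python scripts to look and compute and a tool call to move; the robot and the scene stay as the last step left them, time stands still between calls to the robot, and variables do not carry over. Pictures are saved under pics/ and viewed, and the job is handed in when it is done.

Besides the shell and the picture viewer there is one more tool, called after "Request:" by a JSON object that holds its "api" and its "payload", one argument or row to a line. step_arm: Moves the arm, as the interface text tells. Its arguments: {"type":"object","properties":{"rows":{"type":"array","items":{"type":"object","properties":{"twist":{"type":"array","items":{"type":"number"}},"delta_pos":{"type":"array","items":{"type":"number"}},"grip":{"type":"number"}}}}},"required":["rows"]}

```bash
ls; mkdir -p pics
python3 - <<'E'
from bench import *
import cv2,numpy as np
s=get_state();print(s)
for n in("scene","top"):
    d=get_image(n);np.savez("%s0.npz"%n,**d)
    cv2.imwrite("pics/%s0.png"%n,d["img"][:,:,::-1]);print(n,d["intrinsics"],d["cam_to_world"])
E
```

```text
pics
{'t': 0.0, 'joint_positions': array([ 1.07038421e+00,  3.00467440e-01,  1.52159560e+00, -2.06356751e-06,
        1.32071910e+00, -6.66176577e-02]), 'qd': array([ 0.00036093,  0.00026112,  0.00019963, -0.00082038, -0.00108366,
        0.00052783]), 'tau': array([ 8.16944539e-04, -5.31816816e+01, -3.52743316e+01,  7.08862580e-02,
        2.44090625e-02, -9.33171577e-05]), 'eef_pos': array([231.05881846, 498.81908959, 212.88219882]), 'ee_rot': array([-3.14040567e+00, -7.71877488e-05,  2.70779866e+00]), 'wrist_force': array([ 0.59274722, -0.17224786,  0.59273288]), 'wrist_torque': array([-0.00622062, -0.02116877, -0.03521723]), 'gripper_width': 93.69074038248036}
scene [[443.35959515   0.         322.34978531]
 [  0.         443.35959515 200.76550683]
 [  0.           0.           1.        ]] [[ 2.69755922e-01  4.87526524e-01 -8.30391252e-01 -6.15562448e+02]
 [-9.62750584e-01  1.53138280e-01 -2.22845192e-01 -2.80815066e+02]
 [ 1.85217463e-02  8.59573473e-01  5.10676404e-01  9.13622531e+02]
 [ 0.00000000e+00  0.00000000e+00  0.00000000e+00  1.00000000e+00]]
top [[457.6885254    0.         314.67504224]
 [  0.         457.6885254  201.54648603]
 [  0.           0.           1.        ]] [[-1.42738582e-01  8.88453210e-01 -4.36207051e-01 -1.29566361e+02]
 [-9.89723801e-01 -1.24332488e-01  7.06274082e-02  1.55465167e+02]
 [ 8.51443956e-03  4.41805757e-01  8.97070330e-01  1.66375919e+03]
 [ 0.00000000e+00  0.00000000e+00  0.00000000e+00  1.00000000e+00]]
```

View pics/scene0.png

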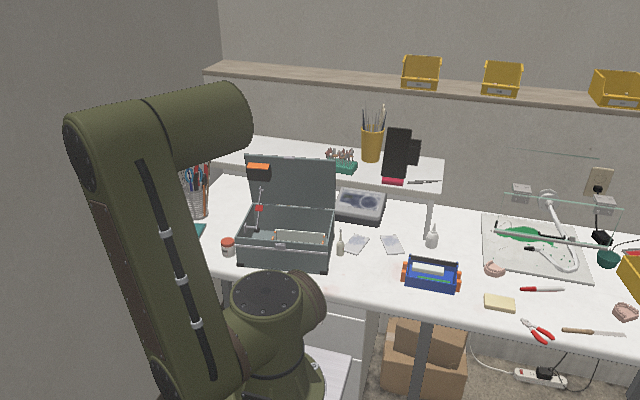

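View pics/top0.png

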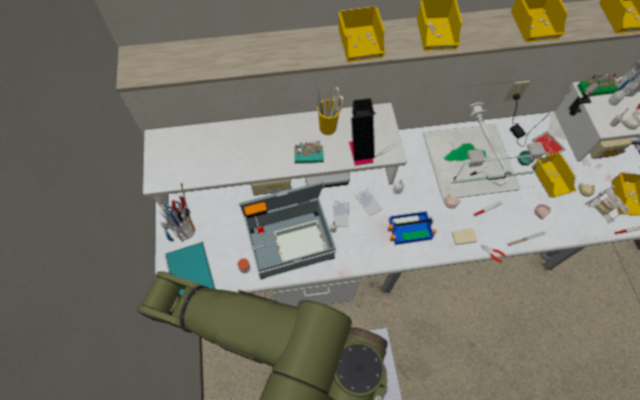

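The scene view shows the chest at about (290,220) and the blue tote at (432,273). In the top view they are at (290,235) and (411,228). I'll zoom in.

```bash
cat > h.py <<'E'
import numpy as np,cv2
def load(n): return dict(np.load(f"{n}.npz"))
def pts(d):
    z=d["depth"];K=d["intrinsics"];T=d["cam_to_world"]
    v,u=np.mgrid[:z.shape[0],:z.shape[1]]
    P=np.stack([(u-K[0,2])/K[0,0]*z,-(v-K[1,2])/K[1,1]*z,-z],-1)
    return P@T[:3,:3].T+T[:3,3]
def ray(d,u,v):
    K=d["intrinsics"];T=d["cam_to_world"]
    r=np.array([(u-K[0,2])/K[0,0],-(v-K[1,2])/K[1,1],-1.])
    return T[:3,3],T[:3,:3]@r
def onz(d,u,v,z):
    o,r=ray(d,u,v);return o+r*(z-o[2])/r[2]
def tri(d1,p1,d2,p2):
    o1,r1=ray(d1,*p1);o2,r2=ray(d2,*p2)
    A=np.stack([r1,-r2],1);s=np.linalg.lstsq(A,o2-o1,rcond=None)[0]
    a=o1+s[0]*r1;b=o2+s[1]*r2
    return (a+b)/2,np.linalg.norm(a-b)
def proj(d,P):
    K=d["intrinsics"];T=d["cam_to_world"];c=(np.asarray(P)-T[:3,3])@T[:3,:3]
    return np.stack([K[0,0]*c[...,0]/-c[...,2]+K[0,2],-K[1,1]*c[...,1]/-c[...,2]+K[1,2]],-1)
def crop(d,u0,v0,u1,v1,k,name):
    c=np.ascontiguousarray(d["img"][v0:v1,u0:u1,::-1]);cv2.imwrite("pics/"+name,cv2.resize(c,None,fx=k,fy=k,interpolation=cv2.INTER_CUBIC))
E
python3 - <<'E'
from h import *
s=load("scene0");t=load("top0")
crop(s,215,145,345,275,5,"s_ch.png");crop(t,225,175,345,285,5,"t_ch.png")
crop(s,390,215,470,305,6,"s_to.png");crop(t,375,170,455,260,6,"t_to.png")
P=pts(s);Q=pts(t)
for n,X in(("s",P),("t",Q)):
    m=(abs(X[...,2])<40)&(X[...,0]>200)&(X[...,0]<700);print(n,m.sum(),np.percentile(X[m][:,2],[5,25,50,75,95]))
E
```

```text
s 30482 [-15.14416874   0.78902939   3.02848721   9.3819676   27.4638291 ]
t 35572 [-7.7166751  -2.17193037  1.72343743  7.59859298 21.86750105]
```

View pics/s_ch.png

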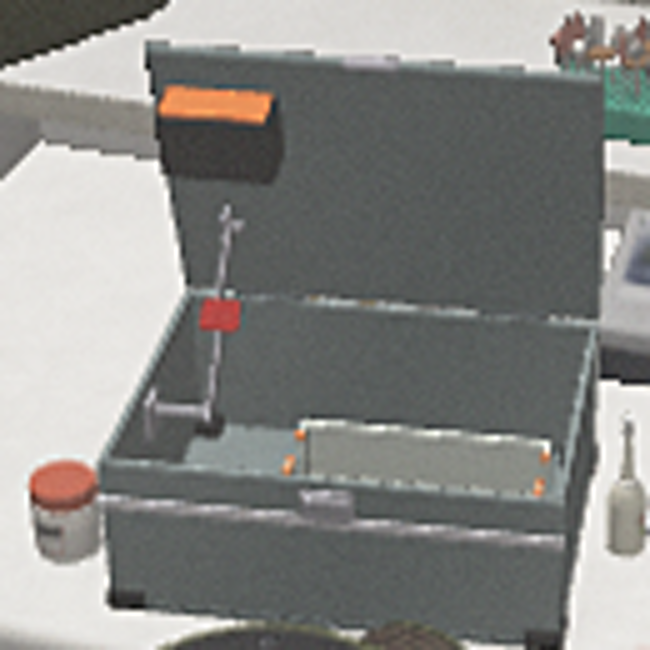

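View pics/t_ch.png

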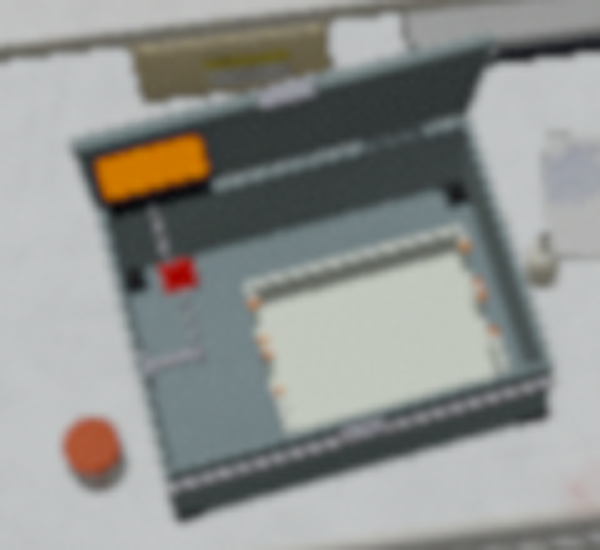

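View pics/s_to.png

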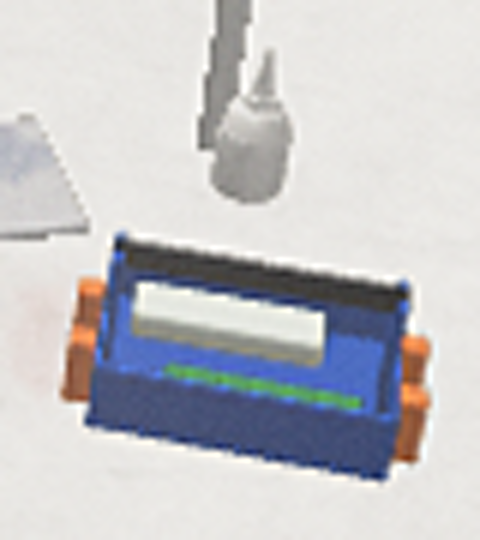

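View pics/t_to.png

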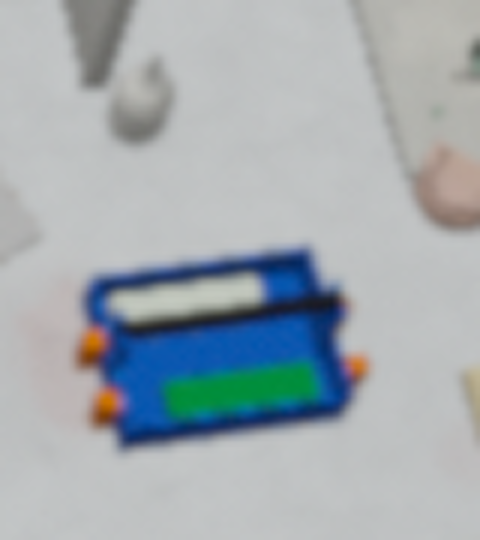

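The tote's ribs are nearer its robot-side edge in the top view, so its +x points toward the robot. The white tote's slots sit toward the hinge. That means it needs roughly a half turn. Next I'll measure the corners and colour blobs.

Run:
```python
from h import *
s=load("scene0");t=load("top0")
np.set_printoptions(precision=1,suppress=True)
S=lambda a,b:(215+(a-2)/5,145+(b-2)/5)   # crop px -> image px
T=lambda a,b:(225+(a-2)/5,175+(b-2)/5)
print("chest rim z=115")
for n,d,p in[("sFL",s,S(102,463)),("sFR",s,S(567,500)),("sBR",s,S(597,328)),("sBL",s,S(187,293)),("tFL",t,T(172,486)),("tFR",t,T(549,376)),("tBR",t,T(470,118))]:
    print(n,onz(d,*p,115))
print("bottom z0 ", onz(s,*S(108,603),0),onz(s,*S(565,645),0),onz(t,*T(180,518),0),onz(t,*T(547,415),0))
def blobs(d,lo,hi,box,mn=3):
    h=cv2.cvtColor(d["img"],cv2.COLOR_RGB2HSV);m=cv2.inRange(h,lo,hi)
    b=np.zeros_like(m);b[box[1]:box[3],box[0]:box[2]]=255;m&=b
    n,l,st,c=cv2.connectedComponentsWithStats(m)
    return [(c[i],st[i]) for i in range(1,n) if st[i,4]>=mn]
for n,d,box in(("s",s,(215,145,345,275)),("t",t,(225,175,345,285))):
    for nm,lo,hi in(("red",(0,150,80),(4,255,255)),("or",(5,120,80),(20,255,255))):
        for c,st in blobs(d,lo,hi,box): print(n,nm,c,st)
for n,d,box in(("s",s,(390,215,470,305)),("t",t,(375,170,455,260))):
    for nm,lo,hi in(("or",(3,120,60),(20,255,255)),("blue",(100,110,40),(128,255,255)),("blk",(0,0,0),(180,255,60))):
        for c,st in blobs(d,lo,hi,box): print(n,nm,c,st)
```

```text
chest rim z=115
sFL [390.9 265.2 115. ]
sFR [438.2 -18.7 115. ]
sBR [634.3  12.8 115. ]
sBL [593.8 296.6 115. ]
tFL [379.  265.9 115. ]
tFR [422.7  -9.  115. ]
tBR [635.4  16.8 115. ]
bottom z0  [395.1 273.3   0. ] [440.8 -19.6   0. ] [391.2 270.4   0. ] [432.8 -14.6   0. ]
s red [258.6 207.5] [255 205   8   6  37]
s or [257.8 165.5] [247 162  23   8 129]
s or [274.3 231.7] [274 231   2   2   3]
s or [226.6 241. ] [221 238  13   9  75]
t red [260.4 229.5] [258 227   6   6  28]
t or [254.8 208. ] [243 201  24  15 224]
t or [243.1 264.1] [238 259  11  11  89]
s or [403.3 271.7] [400 262   7  20  76]
s or [458.1 280.5] [456 271   5  21  71]
s blue [409.5 257.5] [409 257   2   2   4]
s blue [436.5 277.9] [406 260  52  35 609]
s blue [416.5 261. ] [415 261   4   1   4]
s blue [405.5 283.2] [404 279   5   7  12]
s blue [411.4 285.9] [410 285   4   3   7]
s blue [415.3 286.7] [415 286   2   2   3]
s blk [436. 260.] [435 260   3   1   3]
s blk [447.  262.3] [446 262   3   2   3]
s blk [454.  263.8] [451 263   6   4  10]
t or [389.6 227.5] [388 225   4   6  15]
t or [434.2 230.7] [433 230   3   3   6]
t or [392.  237.3] [391 235   3   6  15]
t blue [411.7 227.5] [390 212  43  32 649]
t blk [414.9 222. ] [397 220  34   5  38]
```

Run:
```python
from h import *
np.set_printoptions(precision=3,suppress=True)
s=load("scene0");t=load("top0");P=pts(s);Q=pts(t)
def plane(X):
    for _ in range(4):
        c=X.mean(0);u,sv,vt=np.linalg.svd(X-c,full_matrices=False);r=(X-c)@vt[2];X=X[abs(r)<2.5*max(r.std(),1)]
    return c,vt[2],r.std(),len(X)
def reg(P,poly):
    m=np.zeros(P.shape[:2],np.uint8);cv2.fillPoly(m,[np.array(poly,np.int32)],1);X=P[m>0];return X[np.isfinite(X).all(1)]
S=lambda a,b:(215+(a-2)/5,145+(b-2)/5);T=lambda a,b:(225+(a-2)/5,175+(b-2)/5)
for n,X in [("lid s",reg(P,[S(300,90),S(590,100),S(585,300),S(300,280)])),
 ("front s",reg(P,[S(120,525),S(550,560),S(545,620),S(125,590)])),
 ("wtote floor s",reg(P,[S(325,450),S(530,470),S(530,482),S(325,465)])),
 ("wtote floor t",reg(Q,[T(280,320),T(450,270),T(475,350),T(300,400)])),
 ("lid t",reg(Q,[T(230,150),T(460,85),T(450,110),T(230,170)])),
 ("bench t",reg(Q,[T(20,300),T(60,300),T(60,380),T(20,380)])),
 ("bench t2",reg(Q,[T(560,330),T(598,330),T(598,500),T(560,500)])),
 ("bench s",reg(P,[S(10,250),S(70,250),S(70,420),S(10,420)]))]:
    print(n,*plane(X))
for nm,(u,v),d,X in(("pad s",(258.6,207.5),s,P),("pad t",(260.4,229.5),t,Q)):
    print(nm,X[int(v)-1:int(v)+2,int(u)-1:int(u)+2].reshape(-1,3).mean(0))
print(tri(s,(258.6,207.5),t,(260.4,229.5)))
```

```text
lid s [598.962 112.264 223.469] [0.959 0.143 0.244] 2.1066128695238797 2290
front s [405.299 124.172  53.212] [-0.624 -0.107 -0.774] 11.944955764068006 1158
wtote floor s [546.77  108.682  40.716] [-0.584 -0.073 -0.809] 3.874845757923676 168
wtote floor t [514.311 108.613  11.1  ] [-0.005  0.002 -1.   ] 3.746610049940073 636
lid t [603.954 116.391 192.902] [-0.959 -0.144 -0.246] 0.7643019538440571 239
bench t [546.47  365.444  11.281] [-0.06  -0.987 -0.151] 9.84054296785391 153
bench t2 [428.934 -36.645  10.374] [ 0.167  0.984 -0.059] 9.854270144043003 315
bench s [671.247 461.142   7.633] [ 0.445 -0.89  -0.1  ] 13.99547255861781 455
pad s [525.273 243.401 149.39 ]
pad t [524.236 245.472 152.381]
(array([525.39 , 243.188, 146.937]), np.float64(3.2528610325201277))
```

The lid plane comes out at 76° with chest yaw 8.5°, and the two views agree on it. For detail I'll average several frames and zoom in on the white tote.

Run:
```python
from bench import *
from h import *
for n in("scene","top"):
    L=[get_image(n) for _ in range(6)]
    d=L[0];d["img"]=np.mean([x["img"].astype(float) for x in L],0).round().astype(np.uint8)
    d["depth"]=np.median([x["depth"] for x in L],0);np.savez(n+"1.npz",**d)
s=load("scene1");t=load("top1")
crop(s,265,225,335,250,11,"s_wt.png");crop(t,268,215,332,265,11,"t_wt.png")
crop(s,395,250,465,300,11,"s_to1.png");crop(t,380,205,440,250,12,"t_to1.png")
```

```text
(no output)
```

View pics/s_wt.png

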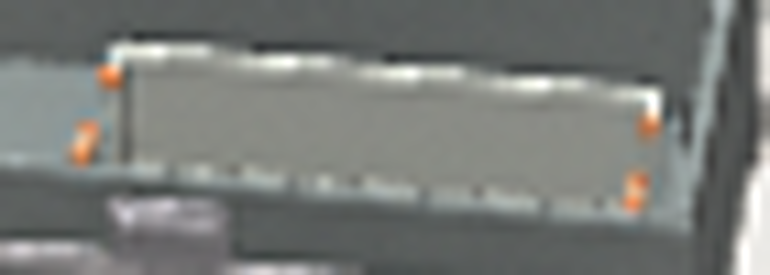

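View pics/t_wt.png

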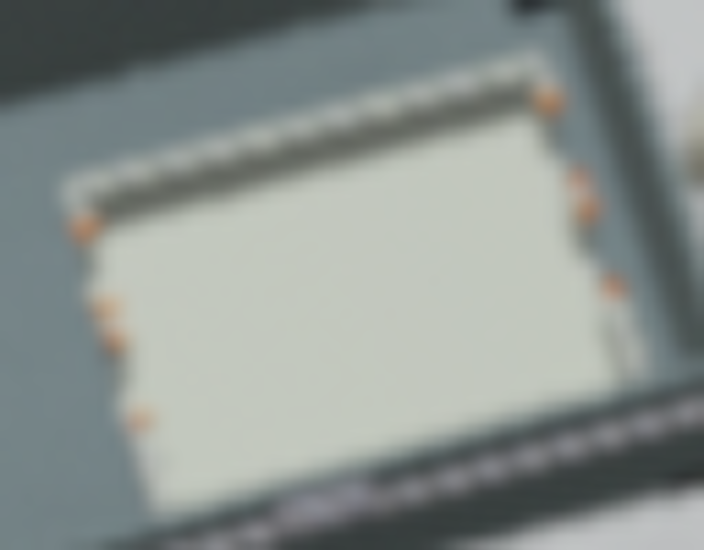

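View pics/s_to1.png

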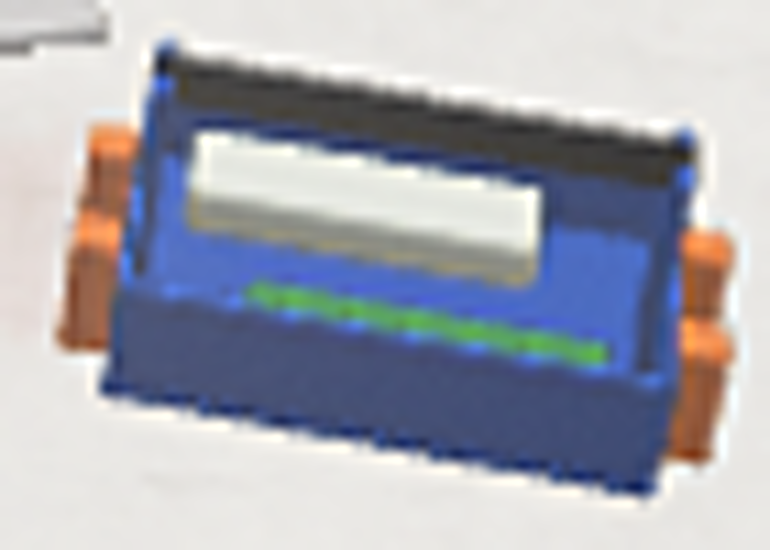

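View pics/t_to1.png

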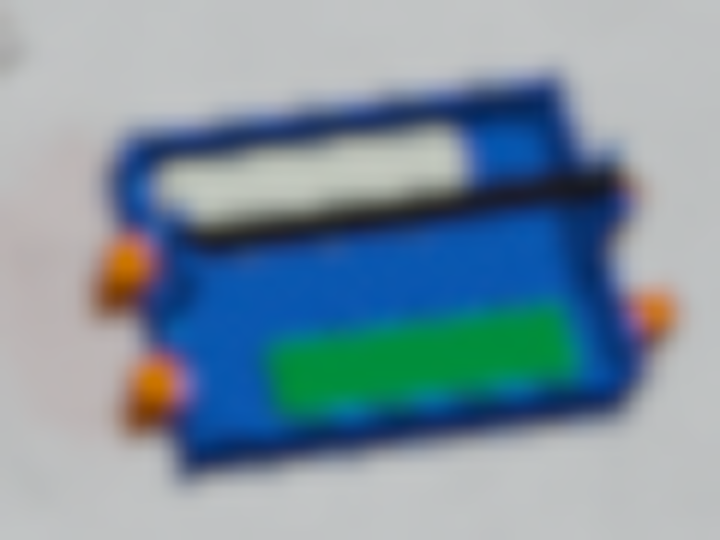

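Scene crop: mark pairs at (110,75)/(85,140) on the left and (650,125)/(635,190) on the right. Top crop: four marks per end, averaging about (110,324) on the left and (582,194) on the right. The black bar is clear in both views.

Run:
```python
from h import *
np.set_printoptions(precision=1,suppress=True)
s=load("scene1");t=load("top1")
C=lambda o,k:(lambda a,b:(o[0]+(a+.5)/k-.5,o[1]+(b+.5)/k-.5))
Sw=C((265,225),11);Tw=C((268,215),11);St=C((395,250),11);Tt=C((380,205),12)
for a,b in[((110,75),(84,228)),((650,125),(548,100)),((85,140),(109,324)),((635,190),(583,196))]:
    print("mark",*tri(s,Sw(*a),t,Tw(*b)))
ex=np.array([np.cos(np.radians(8.5)),np.sin(np.radians(8.5)),0]);ey=np.array([-ex[1],ex[0],0])
L=np.mean([onz(t,*Tw(*p),55) for p in[(84,228),(104,307),(115,341),(138,420)]],0)
R=np.mean([onz(t,*Tw(*p),55) for p in[(548,100),(578,182),(588,210),(613,285)]],0)
print("L,R",L,R,np.linalg.norm(L-R),"yaw",np.degrees(np.arctan2(-(L-R)[0],(L-R)[1])))
for p in[(84,228),(104,307),(115,341),(138,420),(548,100),(578,182),(588,210),(613,285)]:
    q=onz(t,*Tw(*p),55);print("  xy'",q@ex,q@ey)
c=(L+R)/2-11*ex;print("tote centre top",c,c@ex,c@ey)
for p in[(110,75),(650,125),(85,140),(635,190)]:
    q=onz(s,*Sw(*p),55);print("  s xy'",q@ex,q@ey)
# back rim of the white tote outer top: top crop (65,190),(545,55)
print("back corners",[ (q@ex,q@ey) for q in(onz(t,*Tw(62,188),55),onz(t,*Tw(543,52),55),onz(s,*Sw(112,48),55),onz(s,*Sw(660,92),55))])
# bar
for n,d,f,lo,pp in(("s",s,St,(0,0,0),[(165,72),(690,155)]),("t",t,Tt,None,[(195,240),(618,184)])):
    q=[onz(d,*f(*p),72) for p in pp];print(n,"bar",q,np.linalg.norm(q[0]-q[1]),(q[0]+q[1])/2, np.degrees(np.arctan2(-(q[0]-q[1])[0],(q[0]-q[1])[1])))
    h=cv2.cvtColor(d["img"],cv2.COLOR_RGB2HSV)
    m=(h[...,2]<75)&(h[...,1]<110);b=np.zeros_like(m);
    b[(250,205)[n=="t"]:(300,250)[n=="t"],(395,380)[n=="t"]:(465,440)[n=="t"]]=1;m&=b
    v,u=np.nonzero(m);X=np.stack([u,v],1).astype(np.float32);vx,vy,x0,y0=cv2.fitLine(X,cv2.DIST_HUBER,0,.01,.01).ravel()
    w=(X-[x0,y0])@[vx,vy];e=[(x0+vx*k,y0+vy*k) for k in(w.min(),w.max())]
    q=[onz(d,*p,72) for p in e];print("  mask",len(u),e,q,(q[0]+q[1])/2,np.degrees(np.arctan2(-(q[0]-q[1])[0],(q[0]-q[1])[1])))
print(tri(s,St(165,72),t,Tt(195,240)),tri(s,St(690,155),t,Tt(618,184)))
# rim feet on z=0/40: scene lower corners and ribs
for nm,d,f,p,z in[("s front low L",s,St,(103,390),0),("s front low R",s,St,(650,492),0),("t nearL z40",t,Tt,(185,465),40),("t nearR",t,Tt,(630,400),40),("t farL",t,Tt,(122,140),40),("t farR",t,Tt,(560,78),40)]:
    print(nm,onz(d,*f(*p),z))
```

```text
mark [533.7 194.8  56.1] 4.661647464570376
mark [559.6  29.8  54.2] 4.801258674839431
mark [497.4 189.6  57.2] 5.884278744615858
mark [520.5  23.6  58.4] 4.561878262559428
L,R [496.7 191.7  55. ] [521.5  25.7  55. ] 167.85841970505697 yaw 8.48651519670168
  xy' 556.0487709154995 115.93925563232307
  xy' 526.0502808543861 116.67691402812399
  xy' 513.0439720885727 116.21208712314414
  xy' 483.3833447996147 115.9703839718967
  xy' 556.6073365598455 -50.76233831418485
  xy' 524.1633556719763 -51.75656708786116
  xy' 513.2232255264144 -52.01201087880066
  xy' 484.3744261538584 -52.10410318799813
tote centre top [498.3 107.1  55. ] 508.61183907127094 32.27045266083038
  s xy' 559.4974732717017 112.18992167016889
  s xy' 558.1344030742848 -55.47090819079474
  s xy' 524.7108428026917 112.19807893200894
  s xy' 524.2197620316194 -55.132283772756566
back corners [(np.float64(572.5701929148681), np.float64(119.48321831952241)), (np.float64(574.5879193526558), np.float64(-54.383586786562965)), (np.float64(573.9710988774514), np.float64(114.7513807170434)), (np.float64(575.9849068144856), np.flo
[... 356 characters left out ...]
-0.012019256399933717
t bar [array([ 505.7, -260.4,   72. ]), array([ 505.9, -397.9,   72. ])] 137.51694251311054 [ 505.8 -329.2   72. ] 0.09081741230112557
  mask 33 [(np.float32(396.05148), np.float32(224.36452)), (np.float32(430.07886), np.float32(219.5583))] [array([ 506.3, -261.6,   72. ]), array([ 507.7, -394.6,   72. ])] [ 507.  -328.1   72. ] 0.6188019105699231
(array([ 504.2, -260.2,   76.8]), np.float64(2.172062252701856)) (array([ 504.4, -399.5,   79. ]), np.float64(7.61259847396872))
s front low L [ 457.2 -258.1    0. ]
s front low R [ 459.1 -406.6    0. ]
t nearL z40 [ 443.2 -248.6   40. ]
t nearR [ 445.  -393.8   40. ]
t farL [ 556.4 -253.    40. ]
t farR [ 558.2 -399.9   40. ]
```

Measured, averaging both views:
- **Blue tote bar:** about (508,-330), z 72, tote yaw 180.7°.
- **White tote centre:** about (500,105), yaw 8.5°.

For the final tool yaw to be reachable, joint 6 has to start near +2.5, which means grasping at tool yaw about -86.5°. First I'll translate over to the tote.

Request:
{"api": "step_arm", "payload": {
  "rows": [
    {"delta_pos":[-0.0273,-0.0289,-0.002],"twist":[0,0,0],"grip":0.094},
    {"delta_pos":[-0.0273,-0.0289,-0.002],"twist":[0,0,0],"grip":0.094},
    {"delta_pos":[-0.0273,-0.0289,-0.002],"twist":[0,0,0],"grip":0.094},
    {"delta_pos":[-0.0273,-0.0289,-0.002],"twist":[0,0,0],"grip":0.094},
    {"delta_pos":[-0.0273,-0.0289,-0.002],"twist":[0,0,0],"grip":0.094},
    {"delta_pos":[-0.0273,-0.0289,-0.002],"twist":[0,0,0],"grip":0.094},
    {"delta_pos":[-0.0273,-0.0289,-0.002],"twist":[0,0,0],"grip":0.094},
    {"delta_pos":[-0.0273,-0.0289,-0.002],"twist":[0,0,0],"grip":0.094},
    {"delta_pos":[-0.0273,-0.0289,-0.002],"twist":[0,0,0],"grip":0.094},
    {"delta_pos":[-0.0273,-0.0289,-0.002],"twist":[0,0,0],"grip":0.094},
    {"delta_pos":[-0.0273,-0.0289,-0.002],"twist":[0,0,0],"grip":0.094},
    {"delta_pos":[-0.0273,-0.0289,-0.002],"twist":[0,0,0],"grip":0.094},
    {"delta_pos":[-0.0273,-0.0289,-0.002],"twist":[0,0,0],"grip":0.094},
    {"delta_pos":[-0.0273,-0.0289,-0.002],"twist":[0,0,0],"grip":0.094},
    {"delta_pos":[-0.0273,-0.0289,-0.002],"twist":[0,0,0],"grip":0.094},
    {"delta_pos":[-0.0273,-0.0289,-0.002],"twist":[0,0,0],"grip":0.094},
    {"delta_pos":[-0.0273,-0.0289,-0.002],"twist":[0,0,0],"grip":0.094},
    {"delta_pos":[-0.0273,-0.0289,-0.002],"twist":[0,0,0],"grip":0.094},
    {"delta_pos":[-0.0273,-0.0289,-0.002],"twist":[0,0,0],"grip":0.094},
    {"delta_pos":[-0.0273,-0.0289,-0.002],"twist":[0,0,0],"grip":0.094}
  ]
}}

```text
t: 2.37
eef_pos: [483.8, -257.0, 253.6]
ee_rot: [3.142, 0.0, 2.708]
wrist_force: [0.8, 0.9, 0.9]
gripper_width: 94.0
```

Request:
{"api": "step_arm", "payload": {
  "rows": [
    {"twist":[0,0,7],"delta_pos":[0,0,0],"grip":0.094},
    {"twist":[0,0,7],"delta_pos":[0,0,0],"grip":0.094},
    {"twist":[0,0,7],"delta_pos":[0,0,0],"grip":0.094},
    {"twist":[0,0,7],"delta_pos":[0,0,0],"grip":0.094},
    {"twist":[0,0,7],"delta_pos":[0,0,0],"grip":0.094},
    {"twist":[0,0,7],"delta_pos":[0,0,0],"grip":0.094},
    {"twist":[0,0,7],"delta_pos":[0,0,0],"grip":0.094},
    {"twist":[0,0,7],"delta_pos":[0,0,0],"grip":0.094},
    {"twist":[0,0,7],"delta_pos":[0,0,0],"grip":0.094},
    {"twist":[0,0,7],"delta_pos":[0,0,0],"grip":0.094},
    {"twist":[0,0,7],"delta_pos":[0,0,0],"grip":0.094},
    {"twist":[0,0,7],"delta_pos":[0,0,0],"grip":0.094},
    {"twist":[0,0,7],"delta_pos":[0,0,0],"grip":0.094},
    {"twist":[0,0,7],"delta_pos":[0,0,0],"grip":0.094},
    {"twist":[0,0,7],"delta_pos":[0,0,0],"grip":0.094},
    {"twist":[0,0,7],"delta_pos":[0,0,0],"grip":0.094},
    {"twist":[0,0,7],"delta_pos":[0,0,0],"grip":0.094},
    {"twist":[0,0,7],"delta_pos":[0,0,0],"grip":0.094},
    {"twist":[0,0,7],"delta_pos":[0,0,0],"grip":0.094},
    {"twist":[0,0,7],"delta_pos":[0,0,0],"grip":0.094}
  ]
}}

```text
t: 4.03
eef_pos: [483.7, -254.9, 253.5]
ee_rot: [3.142, -0.0, 0.258]
wrist_force: [0.9, 0.5, -0.2]
gripper_width: 94.1
```

Request:
{"api": "step_arm", "payload": {
  "rows": [
    {"twist":[0,0,7],"delta_pos":[0,0,0],"grip":0.094},
    {"twist":[0,0,7],"delta_pos":[0,0,0],"grip":0.094},
    {"twist":[0,0,7],"delta_pos":[0,0,0],"grip":0.094},
    {"twist":[0,0,7],"delta_pos":[0,0,0],"grip":0.094},
    {"twist":[0,0,7],"delta_pos":[0,0,0],"grip":0.094},
    {"twist":[0,0,7],"delta_pos":[0,0,0],"grip":0.094},
    {"twist":[0,0,7],"delta_pos":[0,0,0],"grip":0.094},
    {"twist":[0,0,7],"delta_pos":[0,0,0],"grip":0.094},
    {"twist":[0,0,7],"delta_pos":[0,0,0],"grip":0.094},
    {"twist":[0,0,7],"delta_pos":[0,0,0],"grip":0.094},
    {"twist":[0,0,7],"delta_pos":[0,0,0],"grip":0.094},
    {"twist":[0,0,7],"delta_pos":[0,0,0],"grip":0.094},
    {"twist":[0,0,7],"delta_pos":[0,0,0],"grip":0.094},
    {"twist":[0,0,7],"delta_pos":[0,0,0],"grip":0.094},
    {"twist":[0,0,0],"delta_pos":[0,0,0],"grip":0.094}
  ]
}}

```text
t: 5.28
eef_pos: [483.6, -254.9, 253.5]
ee_rot: [-3.142, -0.0, -1.452]
wrist_force: [-0.5, -0.1, 0.7]
gripper_width: 93.6
```

Run:
```python
from bench import *
from h import *
s=get_state();print(s["t"],s["joint_positions"],s["eef_pos"],s["ee_rot"])
for n in("scene","top"):
    d=get_image(n);np.savez(n+"2.npz",**d);
crop(load("scene2"),350,100,520,310,3.5,"s2.png");crop(load("top2"),310,140,490,310,3.5,"t2.png")
```

```text
5.2833 [-5.52040812e-01  2.64620727e-01  1.47273746e+00 -1.56582379e-05
  1.40419199e+00  2.47083181e+00] [ 483.64728646 -254.9060053   253.4731099 ] [-3.14156898e+00 -3.84952045e-05 -1.45207370e+00]
```

View pics/s2.png

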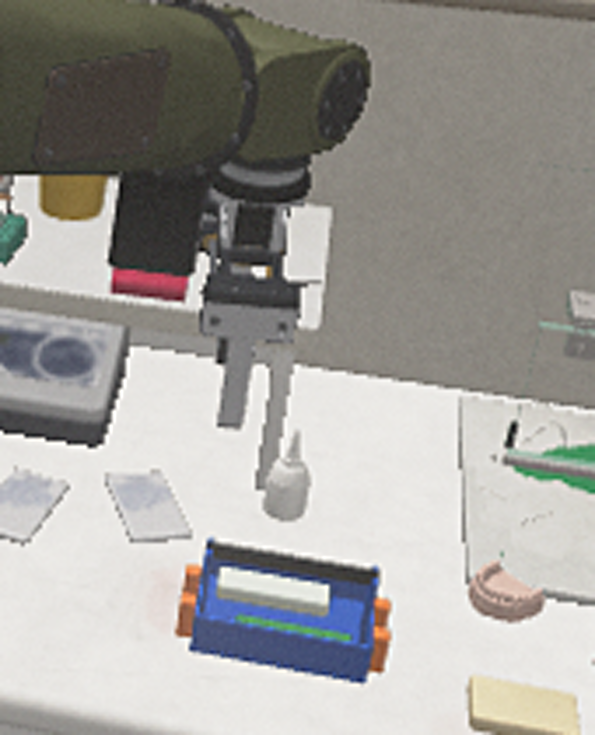

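View pics/t2.png

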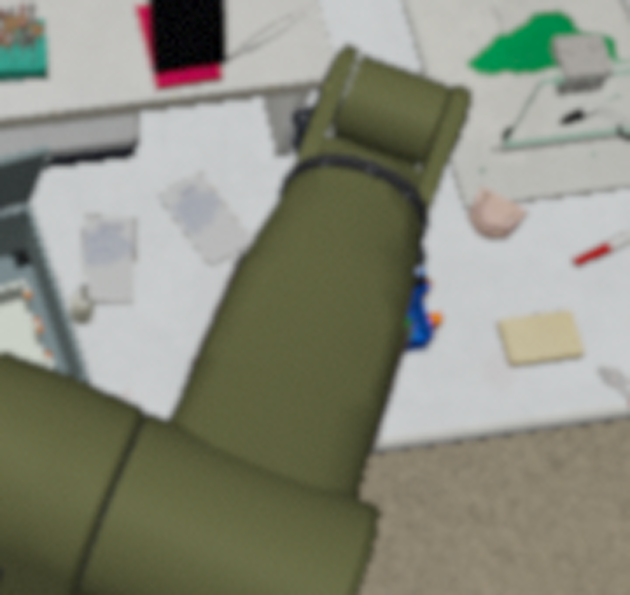

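The gripper shows in the scene crop at (255,330), above the fat bottle at (287,490). I'll check the bottle and wrist clearances.

Run:
```python
from h import *
np.set_printoptions(precision=1,suppress=True)
s=load("scene2");t=load("top1")
print("fat bottle base",onz(s,350+286/3.5,100+515/3.5,0), "top-view body",onz(t,375+138/6,170+105/6,45))
for z in(250,300,350,400,450,500):
    print(z,(proj(s,[483.6,-254.9,z])-[350,100])*3.5)
P=pts(s)
for u,v in[(310,60),(350,110),(312,170),(265,250),(310,240),(240,320),(290,160)]:
    print((u,v),P[100+int(v/3.5),350+int(u/3.5)])
```

```text
fat bottle base [ 681.1 -327.8    0. ] top-view body [ 673.4 -311.9   45. ]
250 [223.2 390.4]
300 [231.  337.1]
350 [239.1 281.5]
400 [247.6 223.4]
450 [256.4 162.9]
500 [265.7  99.5]
(310, 60) [ 420.5 -280.1  555.3]
(350, 110) [ 461.2 -313.9  509. ]
(312, 170) [ 985.7 -301.2  240.1]
(265, 250) [ 471.5 -268.8  386.7]
(310, 240) [ 892.9 -308.1  201.4]
(240, 320) [ 401.2 -259.9  362.2]
(290, 160) [ 458.3 -276.3  467.7]
```

Request:
{"api": "step_arm", "payload": {
  "rows": [
    {"delta_pos":[0.0258,-0.0053,0],"twist":[0,0,0],"grip":0.094},
    {"delta_pos":[0.0258,-0.0053,0],"twist":[0,0,0],"grip":0.094},
    {"delta_pos":[0.0258,-0.0053,0],"twist":[0,0,0],"grip":0.094},
    {"delta_pos":[0,0,0.02],"twist":[0,0,3],"grip":0.094},
    {"delta_pos":[0,0,0.03],"twist":[0,0,0],"grip":0.094},
    {"delta_pos":[0,0,0.03],"twist":[0,0,0],"grip":0.094},
    {"delta_pos":[0,0,0.03],"twist":[0,0,0],"grip":0.094},
    {"delta_pos":[0,0,0.03],"twist":[0,0,0],"grip":0.094},
    {"delta_pos":[0,0,0],"twist":[0,0,0],"grip":0.094}
  ]
}}

```text
t: 6.13
eef_pos: [506.9, -328.2, 107.7]
ee_rot: [3.135, 0.006, -1.495]
wrist_force: [0.0, 0.3, -0.8]
gripper_width: 94.1
```

Run:
```python
from bench import *
from h import *
s=get_state();print(s["t"],s["joint_positions"],s["eef_pos"],s["ee_rot"],s["gripper_width"])
d=get_image("scene");np.savez("scene3.npz",**d)
crop(d,380,170,480,310,4,"s3.png")
```

```text
6.1333 [-6.35231439e-01  5.24028816e-01  1.46257202e+00  3.95413216e-05
  1.16381053e+00  2.43013621e+00] [ 506.92964356 -328.20584848  107.68007124] [ 3.1349368   0.00578543 -1.49460638] 94.10273790789019
```

View pics/s3.png

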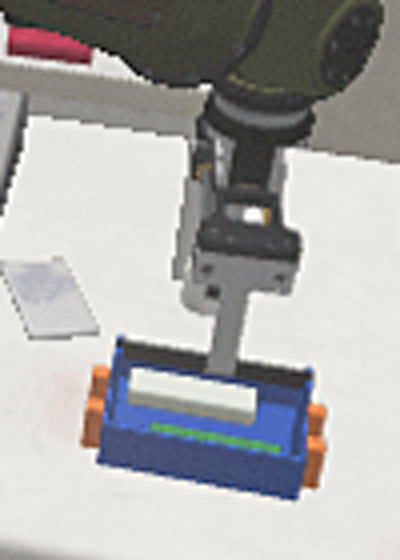

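Request:
{"api": "step_arm", "payload": {
  "rows": [
    {"delta_pos":[0.001,-0.001,0.01],"twist":[0,0,3.4],"grip":0.094},
    {"delta_pos":[0,0,0.018],"twist":[0,0,0],"grip":0.094},
    {"delta_pos":[0,0,0.018],"twist":[0,0,0],"grip":0.094},
    {"delta_pos":[0,0,0],"twist":[0,0,0],"grip":0.094},
    {"delta_pos":[0,0,0],"twist":[0,0,0],"grip":0.094}
  ]
}}

```text
t: 6.6
eef_pos: [510.6, -331.0, 69.1]
ee_rot: [-3.141, -0.001, -1.556]
wrist_force: [-0.0, 0.1, 0.6]
gripper_width: 94.4
```

Request:
{"api": "step_arm", "payload": {
  "rows": [
    {"delta_pos":[0,0,0],"twist":[0,0,0],"grip":0.0},
    {"delta_pos":[0,0,0],"twist":[0,0,0],"grip":0.0},
    {"delta_pos":[0,0,0],"twist":[0,0,0],"grip":0.0},
    {"delta_pos":[0,0,0],"twist":[0,0,0],"grip":0.0},
    {"delta_pos":[0,0,0],"twist":[0,0,0],"grip":0.0},
    {"delta_pos":[0,0,0],"twist":[0,0,0],"grip":0.0},
    {"delta_pos":[0,0,0],"twist":[0,0,0],"grip":0.0},
    {"delta_pos":[0,0,0],"twist":[0,0,0],"grip":0.0},
    {"delta_pos":[0,0,0],"twist":[0,0,0],"grip":0.0},
    {"delta_pos":[0,0,0],"twist":[0,0,0],"grip":0.0}
  ]
}}

```text
t: 7.43
eef_pos: [510.1, -330.6, 67.4]
ee_rot: [3.141, 0.0, -1.558]
wrist_force: [0.2, -0.5, -0.1]
gripper_width: 30.7
```

Request:
{"api": "step_arm", "payload": {
  "rows": [
    {"delta_pos":[0,0,0.006],"twist":[0,0,0],"grip":0.0},
    {"delta_pos":[0,0,0],"twist":[0,0,0],"grip":0.0},
    {"delta_pos":[0,0,0],"twist":[0,0,0],"grip":0.0},
    {"delta_pos":[0,0,0],"twist":[0,0,0],"grip":0.0},
    {"delta_pos":[0,0,0],"twist":[0,0,0],"grip":0.0},
    {"delta_pos":[0,0,0],"twist":[0,0,0],"grip":0.0}
  ]
}}

```text
t: 7.93
eef_pos: [510.0, -330.6, 61.3]
ee_rot: [3.141, 0.0, -1.558]
wrist_force: [-0.6, 0.6, -3.7]
gripper_width: 11.3
```

Run:
```python
from bench import *
from h import *
s=get_state();print(s["t"],s["joint_positions"],s["eef_pos"],s["ee_rot"],s["gripper_width"],s["wrist_force"])
d=get_image("scene");np.savez("scene4.npz",**d)
crop(d,380,200,480,310,7,"s4.png")
```

```text
7.9333 [-6.35342368e-01  5.84611821e-01  1.48783900e+00  3.56052125e-06
  1.06950962e+00  2.49325768e+00] [ 510.03778149 -330.59147769   61.26356549] [ 3.14130138e+00  2.24583250e-04 -1.55780546e+00] 11.313855249612827 [-0.59985698  0.58406061 -3.69709991]
```

View pics/s4.png

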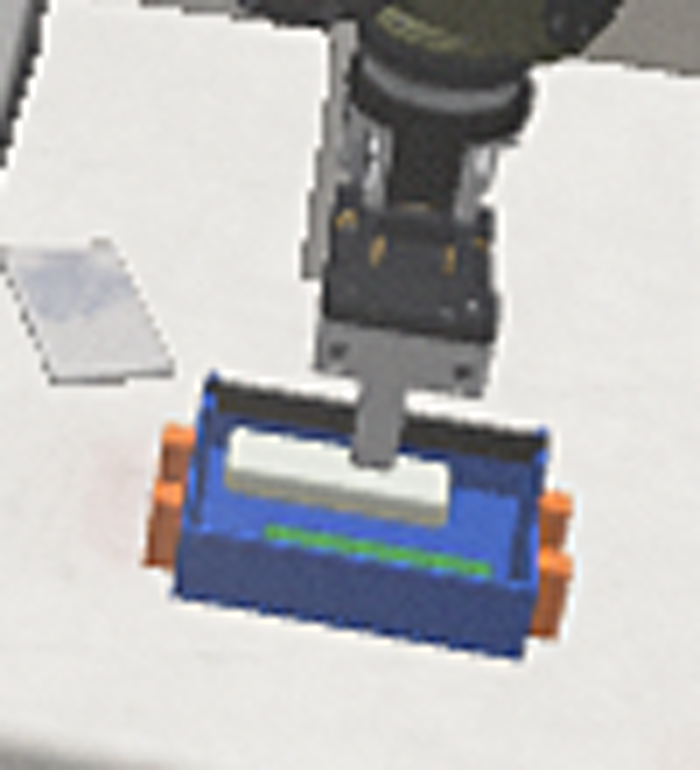

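The grasp is good: the width is 11.3 mm and the finger at crop x 380 sits at the bar's middle (212 to 547). Before going near the lid I'll check the gripper body's extent across the jaws from depth.

Run:
```python
from h import *
np.set_printoptions(precision=0,suppress=True)
s=load("scene4");P=pts(s)
for v in range(30,480,20):
    print(v,[ [int(x) for x in P[200+v//7,380+u//7]] for u in(360,385,430,470)])
```

```text
30 [[513, -298, 265], [490, -309, 280], [478, -324, 290], [421, -337, 325]]
50 [[523, -300, 250], [483, -310, 275], [477, -325, 281], [482, -341, 281]]
70 [[504, -301, 251], [487, -311, 263], [476, -327, 272], [481, -343, 273]]
90 [[492, -302, 251], [487, -312, 257], [476, -328, 266], [479, -344, 267]]
110 [[491, -303, 242], [483, -314, 249], [487, -330, 250], [479, -345, 258]]
130 [[580, -306, 177], [490, -315, 235], [472, -330, 249], [475, -346, 250]]
150 [[578, -308, 168], [493, -317, 223], [501, -333, 222], [495, -349, 229]]
170 [[555, -309, 172], [493, -318, 214], [499, -335, 213], [498, -351, 217]]
190 [[534, -310, 175], [497, -320, 201], [500, -336, 202], [491, -352, 211]]
210 [[487, -310, 195], [489, -321, 196], [495, -338, 195], [493, -354, 200]]
230 [[476, -311, 195], [488, -322, 190], [489, -338, 192], [491, -355, 194]]
250 [[461, -312, 195], [495, -324, 175], [500, -340, 175], [474, -355, 195]]
270 [[447, -313, 195], [447, -323, 197], [480, -341, 178], [460, -356, 195]]
290 [[431, -313, 195], [435, -324, 195], [439, -340, 195], [446, -356, 194]]
310 [[421, -315, 192], [425, -325, 192], [426, -341, 195], [432, -357, 194]]
330 [[425, -316, 179], [424, -327, 182], [422, -342, 187], [422, -358, 191]]
350 [[428, -318, 168], [430, -328, 169], [426, -344, 174], [419, -359, 183]]
370 [[428, -319, 161], [430, -329, 161], [434, -345, 162], [431, -361, 168]]
390 [[521, -324, 82], [494, -334, 105], [429, -347, 156], [428, -362, 160]]
410 [[495, -324, 91], [498, -336, 91], [626, -361, 1], [630, -380, 2]]
430 [[494, -326, 80], [492, -337, 85], [508, -355, 77], [505, -372, 82]]
450 [[488, -327, 73], [494, -339, 72], [560, -360, 26], [506, -374, 71]]
470 [[536, -331, 26], [543, -343, 23], [545, -361, 26], [561, -380, 18]]
```

The wide part of the body (±88 mm across the jaws) sits at TCP+89 to +134. Dropping straight down would hit the lid, so I'll descend offset 22 mm to the front and shift back once that part is below the leaning lid. Lifting now.

Request:
{"api": "step_arm", "payload": {
  "rows": [
    {"delta_pos":[0,0,-0.01],"twist":[0,0,0],"grip":0.0},
    {"delta_pos":[0,0,-0.02],"twist":[0,0,0],"grip":0.0},
    {"delta_pos":[0,0,-0.025],"twist":[0,0,0],"grip":0.0},
    {"delta_pos":[0,0,-0.025],"twist":[0,0,0],"grip":0.0},
    {"delta_pos":[0,0,-0.025],"twist":[0,0,0],"grip":0.0},
    {"delta_pos":[0,0,-0.025],"twist":[0,0,0],"grip":0.0},
    {"delta_pos":[0,0,-0.025],"twist":[0,0,0],"grip":0.0},
    {"delta_pos":[0,0,-0.025],"twist":[0,0,0],"grip":0.0},
    {"delta_pos":[0,0,-0.02],"twist":[0,0,0],"grip":0.0},
    {"delta_pos":[0,0,0],"twist":[0,0,0],"grip":0.0}
  ]
}}

```text
t: 8.82
eef_pos: [510.9, -331.2, 266.8]
ee_rot: [-3.136, -0.005, -1.558]
wrist_force: [0.4, 0.4, -2.3]
gripper_width: 12.0
```

Request:
{"api": "step_arm", "payload": {
  "rows": [
    {"twist":[0,0,-4],"delta_pos":[0,0,0],"grip":0.0},
    {"twist":[0,0,-7],"delta_pos":[0,0,0],"grip":0.0},
    {"twist":[0,0,-7],"delta_pos":[0,0,0],"grip":0.0},
    {"twist":[0,0,-7],"delta_pos":[0,0,0],"grip":0.0},
    {"twist":[0,0,-7],"delta_pos":[0,0,0],"grip":0.0},
    {"twist":[0,0,-7],"delta_pos":[0,0,0],"grip":0.0},
    {"twist":[0,0,-7],"delta_pos":[0,0,0],"grip":0.0},
    {"twist":[0,0,-7],"delta_pos":[0,0,0],"grip":0.0},
    {"twist":[0,0,-7],"delta_pos":[0,0,0],"grip":0.0},
    {"twist":[0,0,-7],"delta_pos":[0,0,0],"grip":0.0},
    {"twist":[0,0,-7],"delta_pos":[0,0,0],"grip":0.0},
    {"twist":[0,0,-7],"delta_pos":[0,0,0],"grip":0.0},
    {"twist":[0,0,-7],"delta_pos":[0,0,0],"grip":0.0},
    {"twist":[0,0,-7],"delta_pos":[0,0,0],"grip":0.0},
    {"twist":[0,0,-7],"delta_pos":[0,0,0],"grip":0.0},
    {"twist":[0,0,-7],"delta_pos":[0,0,0],"grip":0.0},
    {"twist":[0,0,-7],"delta_pos":[0,0,0],"grip":0.0},
    {"twist":[0,0,-7],"delta_pos":[0,0,0],"grip":0.0},
    {"twist":[0,0,-7],"delta_pos":[0,0,0],"grip":0.0},
    {"twist":[0,0,-7],"delta_pos":[0,0,0],"grip":0.0}
  ]
}}

```text
t: 10.48
eef_pos: [509.8, -330.4, 260.3]
ee_rot: [-3.14, 0.0, 0.839]
wrist_force: [1.3, 0.4, -2.5]
gripper_width: 11.5
```

Request:
{"api": "step_arm", "payload": {
  "rows": [
    {"twist":[0,0,-7],"delta_pos":[0,0,0],"grip":0.0},
    {"twist":[0,0,-7],"delta_pos":[0,0,0],"grip":0.0},
    {"twist":[0,0,-7],"delta_pos":[0,0,0],"grip":0.0},
    {"twist":[0,0,-7],"delta_pos":[0,0,0],"grip":0.0},
    {"twist":[0,0,-7],"delta_pos":[0,0,0],"grip":0.0},
    {"twist":[0,0,-7],"delta_pos":[0,0,0],"grip":0.0},
    {"twist":[0,0,-5],"delta_pos":[0,0,0],"grip":0.0},
    {"twist":[0,0,-3.8],"delta_pos":[0,0,0],"grip":0.0},
    {"twist":[0,0,0],"delta_pos":[0,0,0],"grip":0.0}
  ]
}}

```text
t: 11.23
eef_pos: [509.9, -330.4, 260.4]
ee_rot: [-3.141, -0.001, 1.723]
wrist_force: [-0.0, 0.1, -2.2]
gripper_width: 11.7
```

Request:
{"api": "step_arm", "payload": {
  "rows": [
    {"delta_pos":[0.016,0.0012,0],"twist":[0,0,0],"grip":0.0},
    {"delta_pos":[0.032,0.0026,0],"twist":[0,0,0],"grip":0.0},
    {"delta_pos":[0.032,0.0026,0],"twist":[0,0,0],"grip":0.0},
    {"delta_pos":[0.032,0.0026,0],"twist":[0,0,0],"grip":0.0},
    {"delta_pos":[0.032,0.0026,0],"twist":[0,0,0],"grip":0.0},
    {"delta_pos":[0.032,0.0026,0],"twist":[0,0,0],"grip":0.0},
    {"delta_pos":[0.032,0.0026,0],"twist":[0,0,0],"grip":0.0},
    {"delta_pos":[0.032,0.0026,0],"twist":[0,0,0],"grip":0.0},
    {"delta_pos":[0.032,0.0026,0],"twist":[0,0,0],"grip":0.0},
    {"delta_pos":[0.032,0.0026,0],"twist":[0,0,0],"grip":0.0},
    {"delta_pos":[0.032,0.0026,0],"twist":[0,0,0],"grip":0.0},
    {"delta_pos":[0.032,0.0026,0],"twist":[0,0,0],"grip":0.0},
    {"delta_pos":[0.032,0.0026,0],"twist":[0,0,0],"grip":0.0},
    {"delta_pos":[0.022,0.0017,0],"twist":[0,0,0],"grip":0.0},
    {"delta_pos":[0.0101,0.001,0],"twist":[0,0,0],"grip":0.0},
    {"delta_pos":[0,0,0],"twist":[0,0,0],"grip":0.0},
    {"delta_pos":[0,0,0],"twist":[0,0,0],"grip":0.0}
  ]
}}

```text
t: 12.65
eef_pos: [480.6, 101.5, 261.1]
ee_rot: [-3.141, 0.0, 1.719]
wrist_force: [-0.2, -0.6, -3.4]
gripper_width: 12.0
```

Run:
```python
from bench import *
from h import *
s=get_state();print(s["t"],s["joint_positions"],s["eef_pos"],s["ee_rot"],s["gripper_width"],s["wrist_force"])
for n in("scene","top"):
    d=get_image(n);np.savez(n+"5.npz",**d)
crop(load("scene5"),205,90,355,280,4,"s5.png");crop(load("top5"),225,150,355,290,4,"t5.png")
```

```text
12.65 [ 1.33841890e-01  1.33132491e-01  1.61202666e+00 -3.29861951e-04
  1.39690333e+00 -1.47443669e-02] [480.55089304 101.54885564 261.09883573] [-3.14111808e+00  3.17897821e-04  1.71943981e+00] 12.049462852974433 [-0.24161846 -0.61855555 -3.39904885]
```

View pics/s5.png

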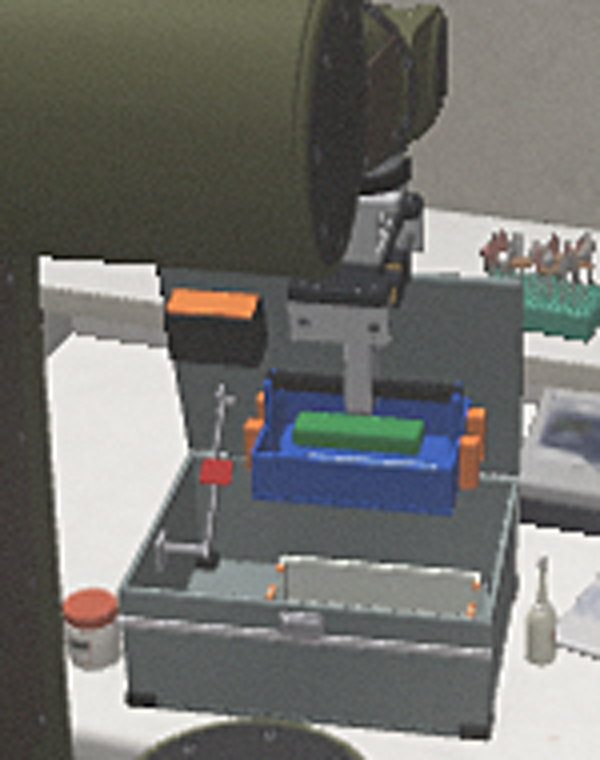

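View pics/t5.png

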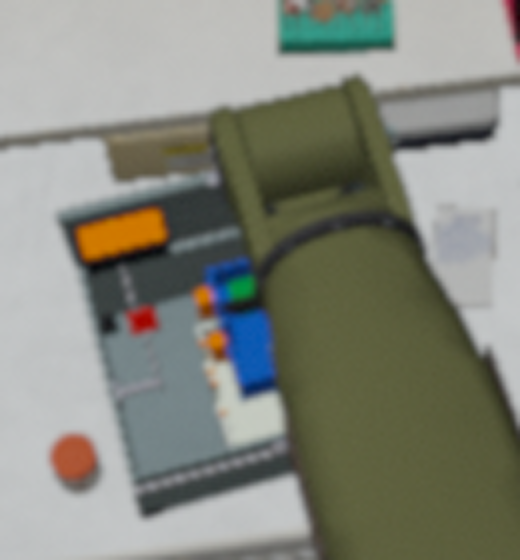

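The scene crop shows the tote held level, with ribs toward the hinge, above the white tote. I'll go down offset to the front, then shift toward the hinge as the body passes below the lid edge.

Request:
{"api": "step_arm", "payload": {
  "rows": [
    {"delta_pos":[0,-0.001,0.01],"twist":[0,0,0],"grip":0.0},
    {"delta_pos":[0,0,0.02],"twist":[0,0,0],"grip":0.0},
    {"delta_pos":[0,0,0.02],"twist":[0,0,0],"grip":0.0},
    {"delta_pos":[0,0,0.02],"twist":[0,0,0],"grip":0.0},
    {"delta_pos":[0,0,0.012],"twist":[0,0,0],"grip":0.0},
    {"delta_pos":[0,0,0],"twist":[0,0,0],"grip":0.0},
    {"delta_pos":[0,0,0],"twist":[0,0,0],"grip":0.0}
  ]
}}

```text
t: 13.33
eef_pos: [479.5, 101.1, 179.0]
ee_rot: [-3.14, 0.0, 1.719]
wrist_force: [1.2, 0.6, -3.1]
gripper_width: 11.8
```

Request:
{"api": "step_arm", "payload": {
  "rows": [
    {"delta_pos":[0,0.002,0.01],"twist":[0,0,0],"grip":0.0},
    {"delta_pos":[0,0.0025,0.01],"twist":[0,0,0],"grip":0.0},
    {"delta_pos":[0,0.0025,0.01],"twist":[0,0,0],"grip":0.0},
    {"delta_pos":[0,0.0025,0.01],"twist":[0,0,0],"grip":0.0},
    {"delta_pos":[0,0.003,0.01],"twist":[0,0,0],"grip":0.0},
    {"delta_pos":[0,0.003,0.005],"twist":[0,0,0],"grip":0.0},
    {"delta_pos":[0,0,0],"twist":[0,0,0],"grip":0.0},
    {"delta_pos":[0,0,0],"twist":[0,0,0],"grip":0.0}
  ]
}}

```text
t: 14.0
eef_pos: [495.1, 104.0, 124.2]
ee_rot: [-3.141, -0.0, 1.72]
wrist_force: [-0.2, 0.5, -4.0]
gripper_width: 11.6
```

Run:
```python
from bench import *
from h import *
s=get_state();print(s["t"],s["joint_positions"],s["eef_pos"],s["ee_rot"],s["gripper_width"],s["wrist_force"])
for n in("scene","top"):
    d=get_image(n);np.savez(n+"6.npz",**d)
crop(load("scene6"),225,130,345,260,5,"s6.png");crop(load("top6"),235,180,345,270,6,"t6.png")
```

```text
14.0 [ 1.34729822e-01  2.98304429e-01  1.74428321e+00 -1.12798394e-06
  1.09955266e+00 -1.44424952e-02] [495.06470836 104.04096285 124.21786888] [-3.14104505e+00 -6.90446921e-06  1.71996915e+00] 11.639530107008797 [-0.23840861  0.49698549 -3.99186084]
```

View pics/s6.png

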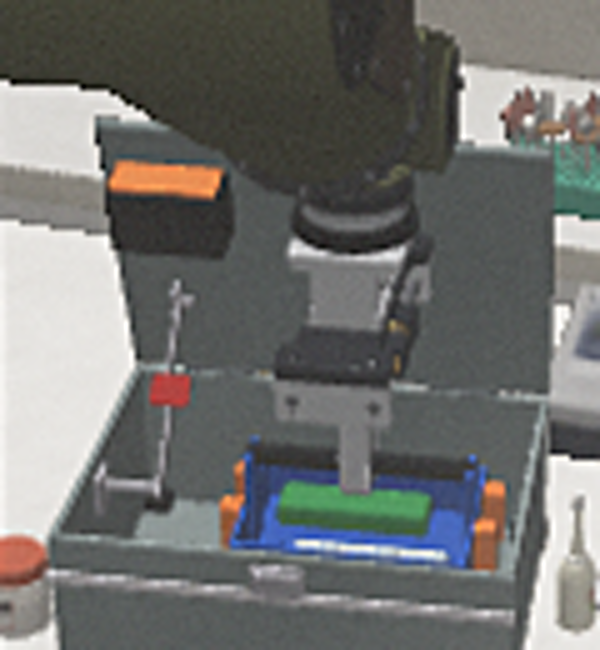

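View pics/t6.png

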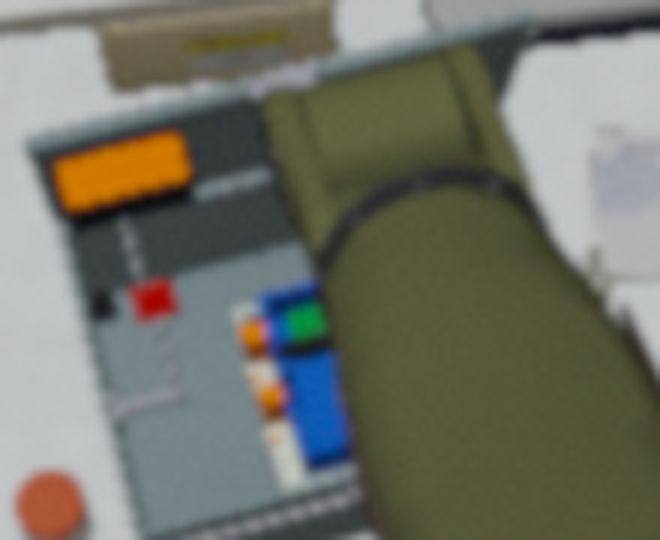

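Ribs are at (252,337) and (270,398) in the top crop, between the marks. I'll check the wrist against the lid's free edge before descending further.

Run:
```python
from h import *
np.set_printoptions(precision=0,suppress=True)
ex=np.array([np.cos(np.radians(8.5)),np.sin(np.radians(8.5)),0]);ey=np.array([-ex[1],ex[0],0])
t=load("top6");Q=pts(t)
for u in (290,340,400,450,480):
    print(u,[ (v,int(q@ex),int(q@ey),int(q[2])) for v in range(40,180,9) for q in [Q[180+v//6,235+u//6]]])
```

```text
290 [(40, 747, 33, 63), (49, 750, 34, 41), (58, 749, 34, 34), (67, 590, 61, 323), (76, 588, 61, 319), (85, 532, 71, 415), (94, 526, 73, 421), (103, 517, 75, 425), (112, 514, 76, 426), (121, 506, 77, 427), (130, 500, 79, 433), (139, 492, 81, 437), (148, 487, 82, 441), (157, 481, 84, 440), (166, 474, 85, 448), (175, 472, 86, 438)]
340 [(40, 752, 0, 36), (49, 747, 2, 29), (58, 591, 33, 321), (67, 583, 35, 322), (76, 584, 35, 313), (85, 524, 48, 417), (94, 521, 49, 417), (103, 510, 51, 425), (112, 510, 52, 420), (121, 502, 54, 423), (130, 497, 55, 425), (139, 493, 56, 420), (148, 492, 57, 416), (157, 486, 58, 415), (166, 480, 60, 420), (175, 477, 61, 413)]
400 [(40, 760, -42, -1), (49, 583, 1, 325), (58, 584, 1, 315), (67, 527, 15, 415), (76, 521, 17, 419), (85, 513, 19, 423), (94, 511, 20, 420), (103, 504, 22, 421), (112, 498, 23, 426), (121, 496, 24, 416), (130, 491, 26, 422), (139, 487, 27, 416), (148, 484, 28, 416), (157, 480, 29, 409), (166, 477, 30, 409), (175, 433, 41, 491)]
450 [(40, 583, -29, 322), (49, 527, -13, 419), (58, 520, -10, 426), (67, -105, 172, 1663), (76, 515, -9, 415), (85, 504, -6, 424), (94, 502, -5, 423), (103, 496, -3, 422), (112, 494, -3, 420), (121, 488, -1, 417), (130, 486, 0, 415), (139, 479, 1, 415), (148, 476, 2, 415), (157, 474, 2, 406), (166, 434, 14, 486), (175, 425, 16, 492)]
480 [(40, 586, -47, 308), (49, 595, -50, 275), (58, 594, -50, 270), (67, 506, -22, 432), (76, 503, -21, 431), (85, 496, -19, 432), (94, 490, -17, 438), (103, 484, -15, 438), (112, 478, -14, 443), (121, 471, -12, 444), (130, 467, -10, 447), (139, 461, -9, 444), (148, 462, -9, 437), (157, 446, -4, 457), (166, 442, -3, 460), (175, 425, 2, 484)]
```

Request:
{"api": "step_arm", "payload": {
  "rows": [
    {"delta_pos":[0.0003,0.002,0.006],"twist":[0,0,0],"grip":0.0},
    {"delta_pos":[0,0.002,0.006],"twist":[0,0,0],"grip":0.0},
    {"delta_pos":[0,0,0.006],"twist":[0,0,0],"grip":0.0},
    {"delta_pos":[0,0,0.006],"twist":[0,0,0],"grip":0.0},
    {"delta_pos":[0,0,0],"twist":[0,0,0],"grip":0.0},
    {"delta_pos":[0,0,0],"twist":[0,0,0],"grip":0.0}
  ]
}}

```text
t: 14.6
eef_pos: [498.6, 104.9, 100.0]
ee_rot: [-3.141, 0.0, 1.72]
wrist_force: [0.2, -0.2, -2.6]
gripper_width: 11.7
```

Request:
{"api": "step_arm", "payload": {
  "rows": [
    {"delta_pos":[0,0,0.006],"twist":[0,0,0],"grip":0.0},
    {"delta_pos":[0,0,0.006],"twist":[0,0,0],"grip":0.0},
    {"delta_pos":[0,0,0.006],"twist":[0,0,0],"grip":0.0},
    {"delta_pos":[0,0,0],"twist":[0,0,0],"grip":0.0},
    {"delta_pos":[0,0,0],"twist":[0,0,0],"grip":0.0}
  ]
}}

```text
t: 15.02
eef_pos: [498.7, 104.9, 82.0]
ee_rot: [-3.141, -0.0, 1.72]
wrist_force: [0.4, 0.0, -3.0]
gripper_width: 11.7
```

It's already below the rim with no contact force, so the ribs are in the slots. On to the floor.

Request:
{"api": "step_arm", "payload": {
  "rows": [
    {"delta_pos":[0,0.0,0.003],"twist":[0,0,0],"grip":0.0},
    {"delta_pos":[0,0,0.003],"twist":[0,0,0],"grip":0.0},
    {"delta_pos":[0,0,0.002],"twist":[0,0,0],"grip":0.0},
    {"delta_pos":[0,0,0],"twist":[0,0,0],"grip":0.0},
    {"delta_pos":[0,0,0],"twist":[0,0,0],"grip":0.0}
  ]
}}

```text
t: 15.43
eef_pos: [498.8, 104.9, 74.4]
ee_rot: [-3.141, -0.0, 1.72]
wrist_force: [-0.4, -0.0, -2.9]
gripper_width: 12.0
```

Request:
{"api": "step_arm", "payload": {
  "rows": [
    {"delta_pos":[0,0.0,0.0015],"twist":[0,0,0],"grip":0.0},
    {"delta_pos":[0,0,0],"twist":[0,0,0],"grip":0.0},
    {"delta_pos":[0,0,0],"twist":[0,0,0],"grip":0.0}
  ]
}}

```text
t: 15.68
eef_pos: [498.9, 104.9, 72.9]
ee_rot: [-3.142, 0.0, 1.72]
wrist_force: [-0.2, 0.1, -2.6]
gripper_width: 11.5
```

Request:
{"api": "step_arm", "payload": {
  "rows": [
    {"delta_pos":[0,0.0,0.0015],"twist":[0,0,0],"grip":0.0},
    {"delta_pos":[0,0,0.0015],"twist":[0,0,0],"grip":0.0},
    {"delta_pos":[0,0,0],"twist":[0,0,0],"grip":0.0},
    {"delta_pos":[0,0,0],"twist":[0,0,0],"grip":0.0}
  ]
}}

```text
t: 16.02
eef_pos: [499.1, 105.0, 71.5]
ee_rot: [3.141, 0.0, 1.72]
wrist_force: [-10.5, -0.4, 18.7]
gripper_width: 11.5
```

Contact at about TCP z 72, which is where the seat should be. Releasing.

Request:
{"api": "step_arm", "payload": {
  "rows": [
    {"delta_pos":[0,0,-0.001],"twist":[0,0,0],"grip":0.05},
    {"delta_pos":[0,0,0],"twist":[0,0,0],"grip":0.05},
    {"delta_pos":[0,0,0],"twist":[0,0,0],"grip":0.05},
    {"delta_pos":[0,0,0],"twist":[0,0,0],"grip":0.05},
    {"delta_pos":[0,0,0],"twist":[0,0,0],"grip":0.05},
    {"delta_pos":[0,0,0],"twist":[0,0,0],"grip":0.05},
    {"delta_pos":[0,0,0],"twist":[0,0,0],"grip":0.05}
  ]
}}

```text
t: 16.6
eef_pos: [498.9, 104.9, 70.9]
ee_rot: [-3.142, 0.0, 1.72]
wrist_force: [0.3, -0.7, 0.3]
gripper_width: 49.9
```

Run:
```python
from bench import *
from h import *
s=get_state();print(s["t"],s["joint_positions"],s["eef_pos"],s["gripper_width"],s["wrist_force"])
d=get_image("scene");np.savez("scene7.npz",**d);crop(d,225,130,345,260,5,"s7.png")
```

```text
16.6 [ 1.35412916e-01  3.81955357e-01  1.77418866e+00 -2.16665685e-05
  9.85506544e-01 -1.37020538e-02] [498.90731585 104.90783486  70.86622505] 49.91429950626542 [ 0.30717761 -0.65159612  0.25988621]
```

View pics/s7.png

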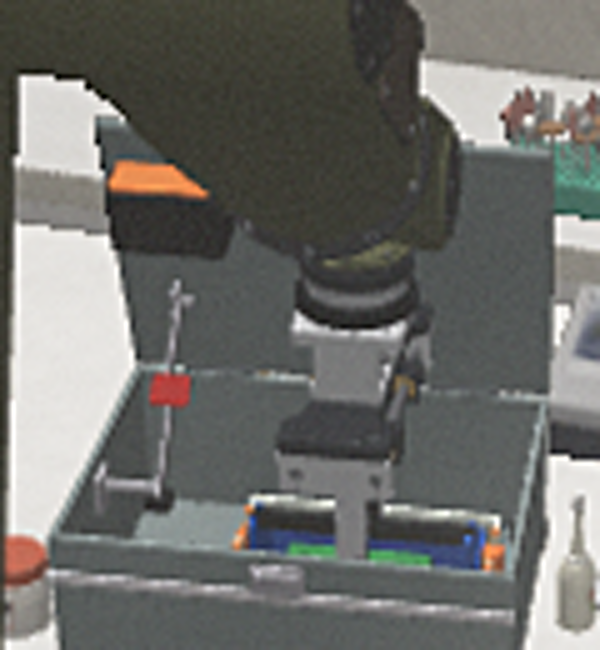

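The tote is nested, with its rim down in the white tote, and it has been let go. I'll retreat along the reverse diagonal, then rotate and tilt for the knee press.

Request:
{"api": "step_arm", "payload": {
  "rows": [
    {"delta_pos":[0,0,-0.005],"twist":[0,0,0],"grip":0.05},
    {"delta_pos":[0,0,-0.01],"twist":[0,0,0],"grip":0.05},
    {"delta_pos":[0,0,-0.012],"twist":[0,0,0],"grip":0.05},
    {"delta_pos":[0,-0.002,-0.012],"twist":[0,0,0],"grip":0.05},
    {"delta_pos":[0,-0.006,-0.012],"twist":[0,0,0],"grip":0.05},
    {"delta_pos":[0,-0.006,-0.012],"twist":[0,0,0],"grip":0.05},
    {"delta_pos":[0,-0.006,-0.012],"twist":[0,0,0],"grip":0.0},
    {"delta_pos":[0,-0.006,-0.015],"twist":[0,0,0],"grip":0.0},
    {"delta_pos":[0,-0.006,-0.02],"twist":[0,0,0],"grip":0.0},
    {"delta_pos":[0,-0.003,-0.03],"twist":[0,0,0],"grip":0.0},
    {"delta_pos":[0,0,-0.03],"twist":[0,0,0],"grip":0.0},
    {"delta_pos":[0,0,-0.03],"twist":[0,0,0],"grip":0.0},
    {"delta_pos":[0,0,0],"twist":[0,0,0],"grip":0.0}
  ]
}}

```text
t: 17.73
eef_pos: [465.4, 99.9, 277.6]
ee_rot: [3.132, 0.0, 1.72]
wrist_force: [0.2, 0.0, 0.5]
gripper_width: 7.1
```

Request:
{"api": "step_arm", "payload": {
  "rows": [
    {"twist":[0,0,6.5],"delta_pos":[0,0,0],"grip":0.0},
    {"twist":[0,0,6.5],"delta_pos":[0,0,0],"grip":0.0},
    {"twist":[0,0,7],"delta_pos":[0,0,0],"grip":0.0},
    {"twist":[0,0,7],"delta_pos":[0,0,0],"grip":0.0},
    {"twist":[0,0,7],"delta_pos":[0,0,0],"grip":0.0},
    {"twist":[0,0,7],"delta_pos":[0,0,0],"grip":0.0},
    {"twist":[0,0,7],"delta_pos":[0,0,0],"grip":0.0},
    {"twist":[0,0,7],"delta_pos":[0,0,0],"grip":0.0},
    {"twist":[0,0,7],"delta_pos":[0,0,0],"grip":0.0},
    {"twist":[0,0,7],"delta_pos":[0,0,0],"grip":0.0},
    {"twist":[0,0,7],"delta_pos":[0,0,0],"grip":0.0},
    {"twist":[0,0,7],"delta_pos":[0,0,0],"grip":0.0},
    {"twist":[0,0,7],"delta_pos":[0,0,0],"grip":0.0},
    {"twist":[0,0,0],"delta_pos":[0,0,0],"grip":0.0}
  ]
}}

```text
t: 18.9
eef_pos: [464.0, 99.7, 271.5]
ee_rot: [3.142, -0.001, 0.143]
wrist_force: [-0.4, -0.1, 0.5]
gripper_width: 0.6
```

Request:
{"api": "step_arm", "payload": {
  "rows": [
    {"twist":[0,6,0],"delta_pos":[0,0,0],"grip":0.0},
    {"twist":[0,6,0],"delta_pos":[0,0,0],"grip":0.0},
    {"twist":[0,6,0],"delta_pos":[0,0,0],"grip":0.0},
    {"twist":[0,6,0],"delta_pos":[0,0,0],"grip":0.0},
    {"twist":[0,6,0],"delta_pos":[0,0,0],"grip":0.0},
    {"twist":[0,6,0],"delta_pos":[0,0,0],"grip":0.0},
    {"twist":[0,6,0],"delta_pos":[0,0,0],"grip":0.0},
    {"twist":[0,0,0],"delta_pos":[0,0,0],"grip":0.0},
    {"twist":[0,0,0],"delta_pos":[0,0,0],"grip":0.0}
  ]
}}

```text
t: 19.65
eef_pos: [463.7, 99.6, 271.2]
ee_rot: [3.139, -0.731, 0.153]
wrist_force: [0.4, 0.5, -0.3]
gripper_width: 0.5
```

Run:
```python
from bench import *
from h import *
from scipy.spatial.transform import Rotation as Ro
s=get_state();print(s["t"],s["joint_positions"],s["eef_pos"],s["ee_rot"],s["gripper_width"],s["wrist_force"])
R=Ro.from_euler("xyz",s["ee_rot"]).as_matrix();print(R)
for n in("scene","top"):
    d=get_image(n);np.savez(n+"8.npz",**d)
crop(load("scene8"),205,90,355,280,4,"s8.png");crop(load("top8"),225,150,355,290,4,"t8.png")
```

```text
19.65 [ 0.12570101 -0.2928787   2.13801706  0.02920597  0.56573949  1.52564439] [463.68152178  99.6290541  271.20599536] [ 3.13886928 -0.73104032  0.15322775] 0.47296764407300285 [ 0.44335331  0.49575277 -0.34794757]
[[ 0.7357576   0.15083135  0.66023531]
 [ 0.11362916 -0.98855743  0.09920998]
 [ 0.66764449  0.00202749 -0.74447748]]
```

View pics/s8.png

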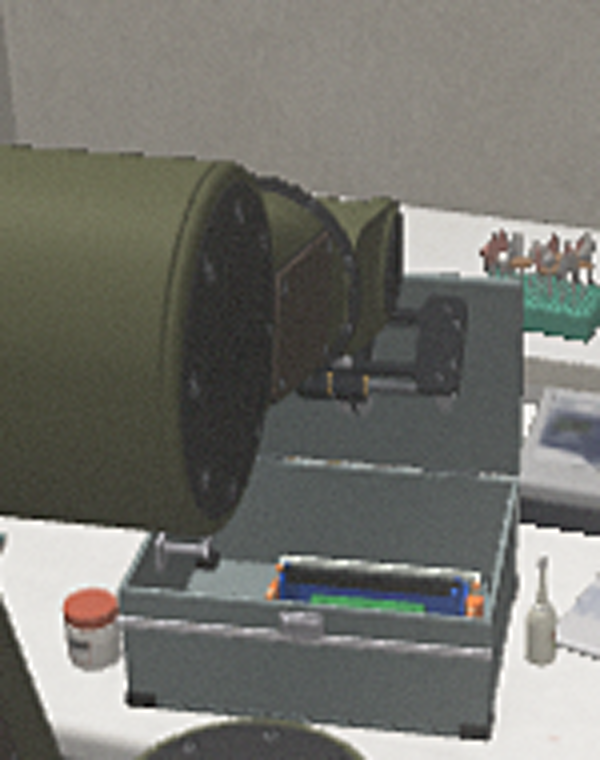

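View pics/t8.png

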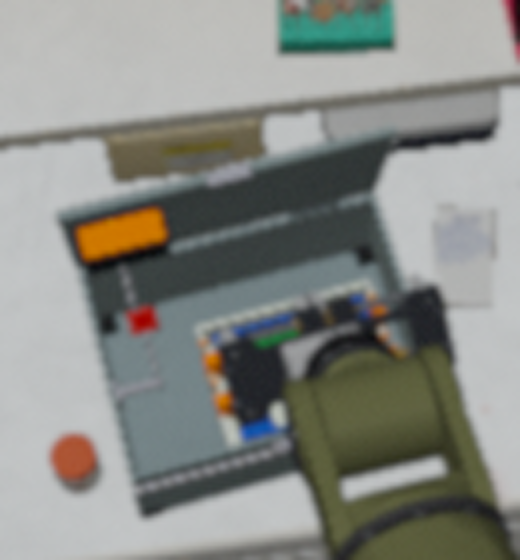

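The tote stays nested, with its ribs in the slots at (212,362) and (222,400) in the top crop. The red pad is at (142,320) in the top crop. Moving to a standoff 40 mm off the pad along its normal.

Request:
{"api": "step_arm", "payload": {
  "rows": [
    {"delta_pos":[-0.002,-0.016,0],"twist":[0,0,0],"grip":0.0},
    {"delta_pos":[-0.004,-0.03,0],"twist":[0,0,0],"grip":0.0},
    {"delta_pos":[-0.004,-0.03,0],"twist":[0,0,0],"grip":0.0},
    {"delta_pos":[-0.004,-0.03,0],"twist":[0,0,0],"grip":0.0},
    {"delta_pos":[-0.0045,-0.0265,0],"twist":[0,0,0],"grip":0.0},
    {"delta_pos":[-0.002,0,0.02],"twist":[0,0,0],"grip":0.0},
    {"delta_pos":[0,0,0.025],"twist":[0,0,0],"grip":0.0},
    {"delta_pos":[0,0,0.025],"twist":[0,0,0],"grip":0.0},
    {"delta_pos":[0,0,0.02],"twist":[0,0,0],"grip":0.0},
    {"delta_pos":[0,0,0.01],"twist":[0,0,0],"grip":0.0},
    {"delta_pos":[0,0,0],"twist":[0,0,0],"grip":0.0},
    {"delta_pos":[0,0,0],"twist":[0,0,0],"grip":0.0}
  ]
}}

```text
t: 20.75
eef_pos: [496.2, 238.2, 182.8]
ee_rot: [3.139, -0.731, 0.15]
wrist_force: [0.3, 0.0, 0.1]
gripper_width: 0.6
```

Run:
```python
from bench import *
from h import *
from scipy.spatial.transform import Rotation as Ro
s=get_state();print(s["t"],s["joint_positions"],s["eef_pos"],s["ee_rot"],s["gripper_width"],s["wrist_force"])
p=s["eef_pos"];R=Ro.from_euler("xyz",s["ee_rot"]).as_matrix();print(R)
ex=np.array([np.cos(np.radians(8.5)),np.sin(np.radians(8.5)),0]);ey=np.array([-ex[1],ex[0],0])
print("x'y'",p@ex,p@ey)
for n in("scene","top"):
    d=get_image(n);np.savez(n+"9.npz",**d)
    print(n,"tip",proj(d,p+8*R[:,2]))
crop(load("scene9"),205,90,355,280,4,"s9.png");crop(load("top9"),235,190,315,270,8,"t9.png")
```

```text
20.75 [ 0.48781766  0.05416499  2.0605482  -0.62329     0.39316562  2.4128149 ] [496.24570847 238.24721943 182.75235161] [ 3.13921419 -0.73147141  0.14999816] 0.616798639315223 [0.2629338  0.04623858 0.12340216]
[[ 0.73583608  0.14786499  0.66081859]
 [ 0.11120936 -0.98900597  0.09746624]
 [ 0.66796537  0.00177003 -0.74419025]]
x'y' 526.010059006947 162.28049347466452
scene tip [255.90196697 203.61759389]
top tip [261.73632303 231.98743149]
```

View pics/s9.png

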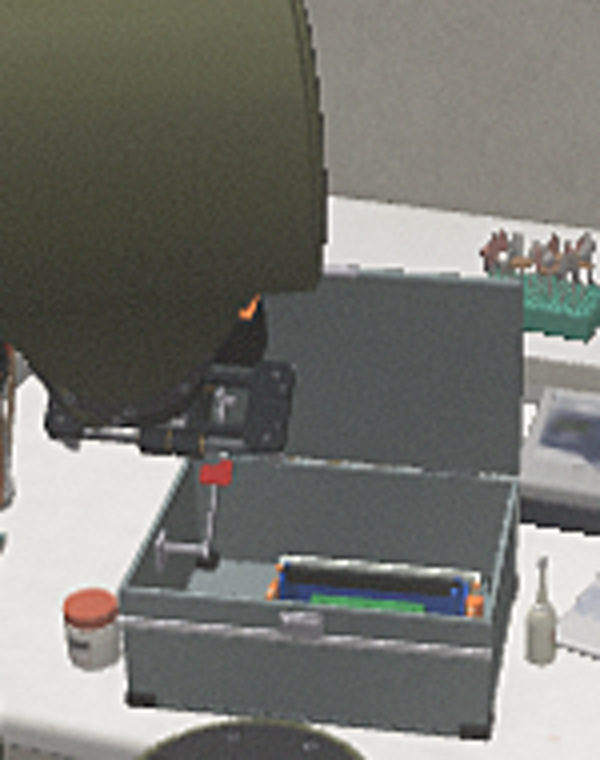

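View pics/t9.png

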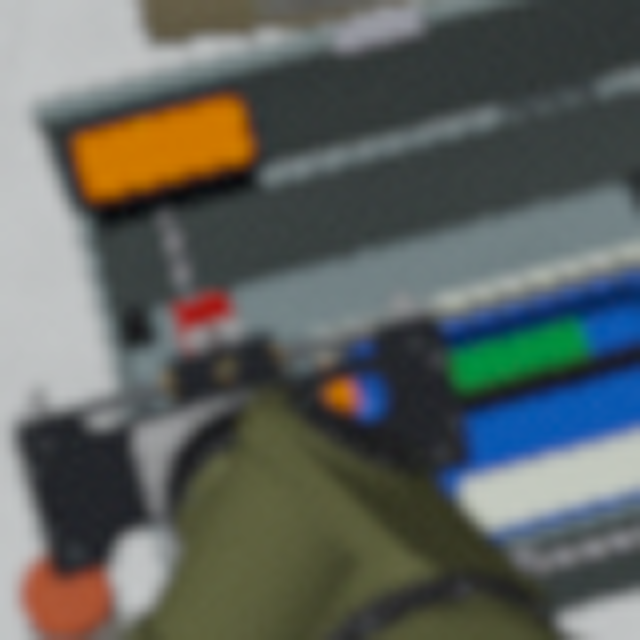

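Joint 6 is at 2.41, close to its 2.55 limit for the press. I'll back off 20 mm, flip the tool half a turn about its own axis, and ease the tilt to 36°.

Request:
{"api": "step_arm", "payload": {
  "rows": [
    {"twist":[0,0,-4],"delta_pos":[0,0,-0.01],"grip":0.0},
    {"twist":[0,0,-7],"delta_pos":[0,0,-0.01],"grip":0.0},
    {"twist":[0,0,-7],"delta_pos":[0,0,0],"grip":0.0},
    {"twist":[0,0,-7],"delta_pos":[0,0,0],"grip":0.0},
    {"twist":[0,0,-7],"delta_pos":[0,0,0],"grip":0.0},
    {"twist":[0,0,-7],"delta_pos":[0,0,0],"grip":0.0},
    {"twist":[0,0,-7],"delta_pos":[0,0,0],"grip":0.0},
    {"twist":[0,0,-7],"delta_pos":[0,0,0],"grip":0.0},
    {"twist":[0,0,-7],"delta_pos":[0,0,0],"grip":0.0},
    {"twist":[0,0,-7],"delta_pos":[0,0,0],"grip":0.0},
    {"twist":[0,0,-7],"delta_pos":[0,0,0],"grip":0.0},
    {"twist":[0,0,-7],"delta_pos":[0,0,0],"grip":0.0},
    {"twist":[0,0,-7],"delta_pos":[0,0,0],"grip":0.0},
    {"twist":[0,0,-7],"delta_pos":[0,0,0],"grip":0.0},
    {"twist":[0,0,-7],"delta_pos":[0,0,0],"grip":0.0},
    {"twist":[0,0,-7],"delta_pos":[0,0,0],"grip":0.0},
    {"twist":[0,0,-7],"delta_pos":[0,0,0],"grip":0.0},
    {"twist":[0,0,-7],"delta_pos":[0,0,0],"grip":0.0},
    {"twist":[0,0,-7],"delta_pos":[0,0,0],"grip":0.0},
    {"twist":[0,0,-7],"delta_pos":[0,0,0],"grip":0.0}
  ]
}}

```text
t: 22.52
eef_pos: [482.4, 236.5, 199.0]
ee_rot: [2.592, 0.515, 2.398]
wrist_force: [-0.1, 0.5, 1.1]
gripper_width: 0.3
```

Request:
{"api": "step_arm", "payload": {
  "rows": [
    {"twist":[0,0,-7],"delta_pos":[0,0,0],"grip":0.0},
    {"twist":[0,0,-7],"delta_pos":[0,0,0],"grip":0.0},
    {"twist":[0,0,-7],"delta_pos":[0,0,0],"grip":0.0},
    {"twist":[0,0,-7],"delta_pos":[0,0,0],"grip":0.0},
    {"twist":[0,0,-7],"delta_pos":[0,0,0],"grip":0.0},
    {"twist":[0,0,-7],"delta_pos":[0,0,0],"grip":0.0},
    {"twist":[0,0,-1],"delta_pos":[0,0,0],"grip":0.0},
    {"twist":[0,3,0],"delta_pos":[-0.002,0,0.01],"grip":0.0},
    {"twist":[0,3,0],"delta_pos":[-0.002,0,0.01],"grip":0.0},
    {"twist":[0,0,0],"delta_pos":[0,0,0],"grip":0.0},
    {"twist":[0,0,0],"delta_pos":[0,0,0],"grip":0.0}
  ]
}}

```text
t: 23.43
eef_pos: [498.5, 238.6, 185.6]
ee_rot: [3.14, 0.63, -2.996]
wrist_force: [-0.0, -0.1, -0.6]
gripper_width: 0.5
```

```bash
cat > st.py <<'E'
from bench import *
from h import *
from scipy.spatial.transform import Rotation as Ro
np.set_printoptions(precision=3,suppress=True)
ex=np.array([np.cos(np.radians(8.5)),np.sin(np.radians(8.5)),0]);ey=np.array([-ex[1],ex[0],0]);ez=np.array([0,0,1.])
C=np.stack([ex,ey,ez])
s=get_state();p=s["eef_pos"];R=Ro.from_euler("xyz",s["ee_rot"]).as_matrix()
print("t",s["t"],"q",s["joint_positions"],"chest-axes TCP",C@p,"F chest",C@s["wrist_force"],"w",s["gripper_width"])
print("tool axes in chest axes (cols)\n",C@R)
E
python3 st.py
```

```text
t 23.4333 q [ 0.468  0.071  1.989 -0.39   0.509 -0.962] chest-axes TCP [528.302 162.344 185.584] F chest [-0.047 -0.136 -0.596] w 0.5199846991853536
tool axes in chest axes (cols)
 [[-0.808  0.002  0.589]
 [ 0.002  1.    -0.   ]
 [-0.589  0.001 -0.808]]
```

Request:
{"api": "step_arm", "payload": {
  "rows": [
    {"twist":[0,0,0],"delta_pos":[0,0,0.01],"grip":0.0},
    {"twist":[0,0,0],"delta_pos":[0,0,0.01],"grip":0.0},
    {"twist":[0,0,0],"delta_pos":[0,0,0.01],"grip":0.0},
    {"twist":[0,0,0],"delta_pos":[0,0,0.004],"grip":0.0},
    {"twist":[0,0,0],"delta_pos":[0,0,0],"grip":0.0},
    {"twist":[0,0,0],"delta_pos":[0,0,0],"grip":0.0}
  ]
}}

```text
t: 23.93
eef_pos: [518.0, 241.7, 157.2]
ee_rot: [-3.141, 0.628, -2.992]
wrist_force: [-0.6, -0.6, -0.1]
gripper_width: 0.4
```

Request:
{"api": "step_arm", "payload": {
  "rows": [
    {"twist":[0,0,0],"delta_pos":[-0.0003,0,0.003],"grip":0.0},
    {"twist":[0,0,0],"delta_pos":[-0.0003,0,0.003],"grip":0.0},
    {"twist":[0,0,0],"delta_pos":[-0.0003,0,0.003],"grip":0.0},
    {"twist":[0,0,0],"delta_pos":[-0.0003,0,0.003],"grip":0.0},
    {"twist":[0,0,0],"delta_pos":[0,0,0],"grip":0.0}
  ]
}}

```text
t: 24.35
eef_pos: [526.2, 242.9, 148.4]
ee_rot: [-3.142, 0.628, -2.992]
wrist_force: [-0.1, -0.3, 0.2]
gripper_width: 0.3
```

```bash
python3 st.py;python3 - <<'E'
from bench import *
from h import *
crop(get_image("top"),235,190,315,270,8,"t10.png");crop(get_image("scene"),215,145,345,275,5,"s10.png")
E
```

```text
t 24.35 q [ 0.448  0.186  1.959 -0.432  0.425 -0.929] chest-axes TCP [556.376 162.492 148.352] F chest [-0.137 -0.254  0.234] w 0.27927236804934324
tool axes in chest axes (cols)
 [[-0.809 -0.001  0.588]
 [-0.001  1.     0.   ]
 [-0.588 -0.    -0.809]]
```

View pics/t10.png

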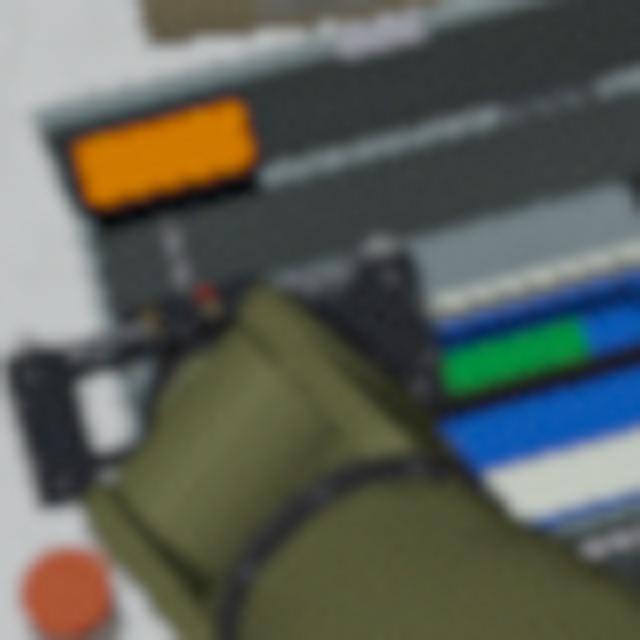

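View pics/s10.png

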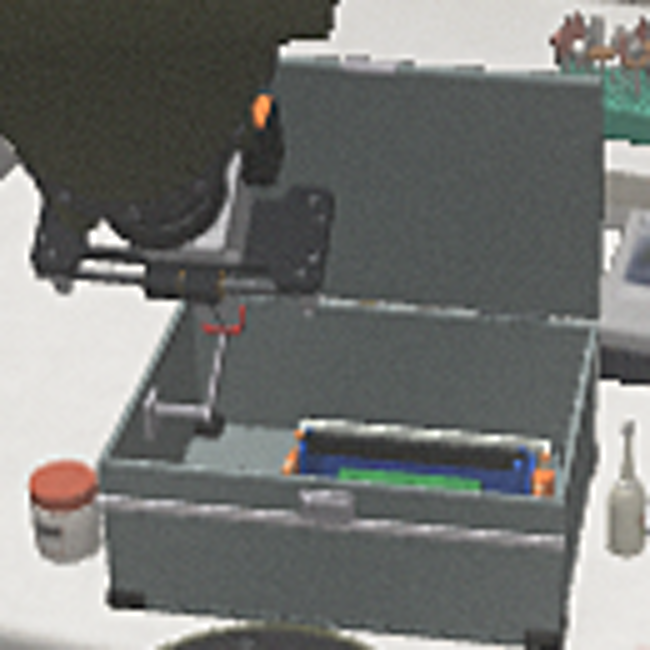

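Red shows only below and right of the fingertips, at (205–242,320) in the scene crop, so I'll shift about 3 mm right and 2 mm down the stay, then press on gently.

Request:
{"api": "step_arm", "payload": {
  "rows": [
    {"twist":[0,0,0],"delta_pos":[0.002,-0.003,0],"grip":0.0},
    {"twist":[0,0,0],"delta_pos":[-0.0003,0,0.003],"grip":0.0},
    {"twist":[0,0,0],"delta_pos":[-0.0003,0,0.003],"grip":0.0},
    {"twist":[0,0,0],"delta_pos":[0,0,0],"grip":0.0}
  ]
}}

```text
t: 24.78
eef_pos: [529.0, 240.2, 142.5]
ee_rot: [-3.141, 0.628, -2.993]
wrist_force: [-0.3, -0.3, 0.3]
gripper_width: 0.8
```

Request:
{"api": "step_arm", "payload": {
  "rows": [
    {"twist":[0,0,0],"delta_pos":[-0.0003,0,0.003],"grip":0.0},
    {"twist":[0,0,0],"delta_pos":[-0.0003,0,0.003],"grip":0.0},
    {"twist":[0,0,0],"delta_pos":[0,0,0],"grip":0.0}
  ]
}}

```text
t: 25.03
eef_pos: [532.9, 240.9, 137.8]
ee_rot: [-3.141, 0.628, -2.992]
wrist_force: [-0.1, -1.1, -0.5]
gripper_width: 0.2
```

```bash
python3 st.py;python3 - <<'E'
from bench import *
from h import *
crop(get_image("top"),235,190,315,270,8,"t11.png");crop(get_image("scene"),215,145,345,275,5,"s11.png")
E
```

```text
t 25.0333 q [ 0.437  0.213  1.955 -0.441  0.401 -0.925] chest-axes TCP [562.623 159.476 137.845] F chest [-0.259 -1.036 -0.518] w 0.15349620054132587
tool axes in chest axes (cols)
 [[-0.809 -0.001  0.587]
 [-0.001  1.     0.   ]
 [-0.587 -0.    -0.809]]
```

View pics/s11.png

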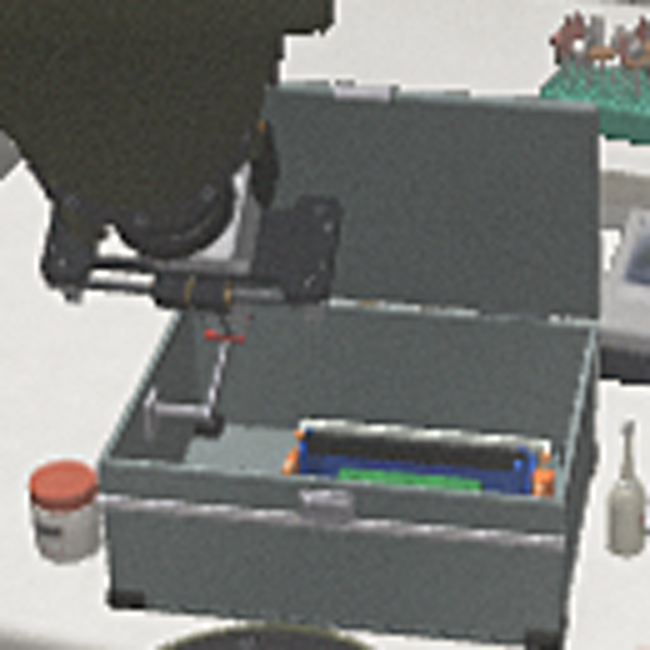

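The lid edge dropped from row 62 to 88 in the crop, so the knee is folding under very light force. I'll measure the lid angle.

```bash
cat > lid.py <<'E'
from bench import *
from h import *
def ang(box=(285,172,328,200),save=None,d=None):
    d=d or get_image("scene");P=pts(d)
    if save is not None: np.savez(save,**d)
    ex=np.array([np.cos(np.radians(8.5)),np.sin(np.radians(8.5)),0])
    X=P[box[1]:box[3],box[0]:box[2]].reshape(-1,3)
    a=np.stack([X@ex,X[:,2]],1);a=a[(a[:,0]>480)&(a[:,0]<650)&(a[:,1]>110)]
    for _ in range(4):
        c=a.mean(0);u,s,v=np.linalg.svd(a-c,full_matrices=False);r=(a-c)@v[1];a=a[abs(r)<2.5*max(r.std(),1)]
    dr=v[0]*np.sign(v[0][1]);an=np.degrees(np.arctan2(dr[1],-dr[0]))
    print("lid angle up",an,"lid joint",np.radians(76-an),"n",len(a),"rms",r.std(),"x' at z115",c[0]+(115-c[1])*dr[0]/dr[1])
if __name__=="__main__":
    ang(d=load("scene1"));ang()
E
python3 lid.py
```

```text
lid angle up 75.92011085797563 lid joint 0.0013943285649186347 n 1190 rms 1.021305781619306 x' at z115 636.1215994489039
lid angle up 68.35846203751748 lid joint 0.13336999736145883 n 1180 rms 1.869551490597521 x' at z115 636.9650922883598
```

The lid joint is at 0.13 rad, so the stay has shortened by about 10 mm, which puts the knee bend near 0.75 rad: broken. Before retracting I'll check what stands behind the chest.

Run:
```python
from h import *
np.set_printoptions(precision=0,suppress=True)
ex=np.array([np.cos(np.radians(8.5)),np.sin(np.radians(8.5)),0]);ey=np.array([-ex[1],ex[0],0])
for n in("scene1","top1"):
    P=pts(load(n));xp=P@ex;yp=P@ey;z=P[...,2]
    for a in range(600,1000,25):
        m=(xp>a)&(xp<a+25)&(yp>-100)&(yp<250)&(z>-20)&(z<900)
        if m.sum()>5: print(n,a,m.sum(),np.percentile(z[m],[5,50,98]))
```

```text
scene1 600 1991 [  9. 201. 259.]
scene1 625 2611 [ 22.  89. 157.]
scene1 650 21 [0. 2. 4.]
scene1 675 74 [  0. 183. 202.]
scene1 700 48 [  1. 201. 203.]
scene1 725 217 [  5. 201. 271.]
scene1 750 184 [ 54. 250. 279.]
scene1 775 93 [ 62. 236. 277.]
scene1 800 32 [  3.  69. 230.]
scene1 825 25 [ 71.  76. 203.]
scene1 850 208 [200. 202. 203.]
scene1 875 184 [200. 202. 204.]
scene1 900 193 [201. 202. 204.]
scene1 925 201 [200. 202. 204.]
scene1 950 323 [ 16. 202. 454.]
scene1 975 2617 [203. 330. 454.]
top1 600 850 [  1.  17. 248.]
top1 625 1118 [  3.  69. 145.]
top1 650 55 [-3. -0.  3.]
top1 675 127 [ -2.   4. 202.]
top1 700 419 [ -1. 197. 203.]
top1 725 909 [ 31. 199. 262.]
top1 750 1177 [ -1. 198. 269.]
top1 775 742 [ -2. 199. 270.]
top1 800 564 [ -2. 199. 204.]
top1 825 537 [ -0. 200. 203.]
top1 850 513 [197. 200. 203.]
top1 875 508 [197. 200. 203.]
top1 900 485 [197. 200. 203.]
top1 925 495 [197. 200. 203.]
top1 950 583 [197. 200. 452.]
top1 975 2525 [199. 325. 453.]
```

Request:
{"api": "step_arm", "payload": {
  "rows": [
    {"twist":[0,0,0],"delta_pos":[0,0,-0.01],"grip":0.0},
    {"twist":[0,0,0],"delta_pos":[0,0,-0.02],"grip":0.0},
    {"twist":[0,0,0],"delta_pos":[0,0,-0.03],"grip":0.0},
    {"twist":[0,0,0],"delta_pos":[0,0,-0.03],"grip":0.0},
    {"twist":[0,0,0],"delta_pos":[0,0,-0.02],"grip":0.0},
    {"twist":[0,0,0],"delta_pos":[0,0,0],"grip":0.0}
  ]
}}

```text
t: 25.68
eef_pos: [468.1, 231.8, 231.9]
ee_rot: [3.139, 0.634, -2.993]
wrist_force: [-0.2, 0.8, 0.5]
gripper_width: 0.6
```

```bash
python3 st.py
python3 - <<'E'
from lid import *
d=get_image("scene");ang(d=d);crop(d,215,145,345,275,5,"s12.png")
E
```

```text
t 25.6833 q [ 0.487 -0.063  2.007 -0.342  0.619 -1.012] chest-axes TCP [497.234 160.053 231.863] F chest [-0.096  0.8    0.471] w 0.6239323860376846
tool axes in chest axes (cols)
 [[-0.806 -0.002  0.592]
 [-0.     1.     0.003]
 [-0.592  0.002 -0.806]]
lid angle up 68.27251226154466 lid joint 0.13487010394353607 n 1166 rms 1.8351831305752206 x' at z115 636.9306721683517
```

View pics/s12.png

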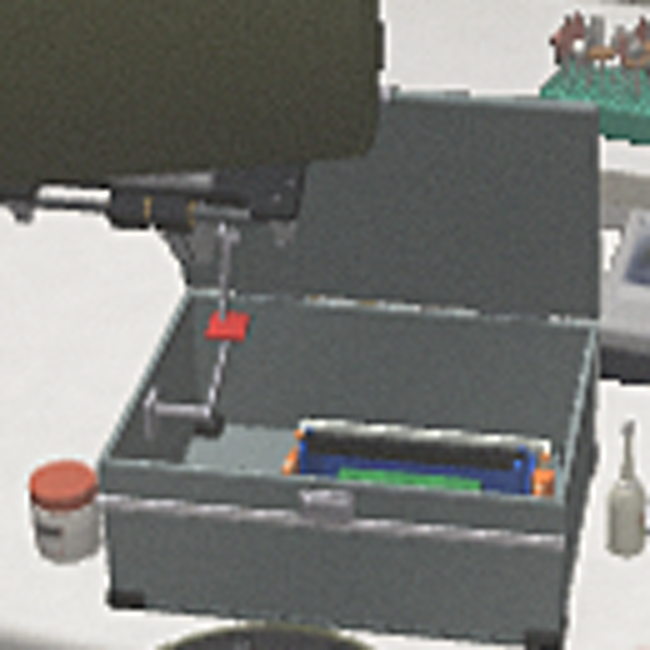

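The bend holds: lid at 68.3° and pad at (227,326) in the crop. Next I'll rise, straighten the tool, and go over the lid edge to behind it.

Request:
{"api": "step_arm", "payload": {
  "rows": [
    {"twist":[0,0,0],"delta_pos":[-0.01,0,-0.0136],"grip":0.0},
    {"twist":[0,0,0],"delta_pos":[-0.018,0,-0.0245],"grip":0.0},
    {"twist":[0,0,0],"delta_pos":[-0.018,0,-0.0245],"grip":0.0},
    {"twist":[0,0,0],"delta_pos":[-0.018,0,-0.0245],"grip":0.0},
    {"twist":[0,0,0],"delta_pos":[-0.01,0,-0.0136],"grip":0.0},
    {"twist":[0,6,0],"delta_pos":[0,0,0],"grip":0.0},
    {"twist":[0,6,0],"delta_pos":[0,0,0],"grip":0.0},
    {"twist":[0,6,0],"delta_pos":[0,0,0],"grip":0.0},
    {"twist":[0,6,0],"delta_pos":[0,0,0],"grip":0.0},
    {"twist":[0,6,0],"delta_pos":[0,0,0],"grip":0.0},
    {"twist":[0,6,0],"delta_pos":[0,0,0],"grip":0.0},
    {"twist":[0,0,0],"delta_pos":[0,0,0],"grip":0.0},
    {"twist":[0,0,0],"delta_pos":[0,0,0],"grip":0.0}
  ]
}}

```text
t: 26.82
eef_pos: [470.6, 231.3, 350.4]
ee_rot: [-3.141, -0.001, -2.993]
wrist_force: [-0.2, 0.1, -0.0]
gripper_width: 0.4
```

```bash
python3 st.py
```

```text
t 26.8167 q [ 0.387  0.177  1.36  -0.001  1.606 -1.332] chest-axes TCP [499.656 159.235 350.378] F chest [-0.231  0.137 -0.03 ] w 0.36729245184513104
tool axes in chest axes (cols)
 [[-1.     0.    -0.001]
 [ 0.     1.    -0.001]
 [ 0.001 -0.001 -1.   ]]
```

Request:
{"api": "step_arm", "payload": {
  "rows": [
    {"twist":[0,0,0],"delta_pos":[-0.012,-0.009,-0.005],"grip":0.0},
    {"twist":[0,0,0],"delta_pos":[-0.024,-0.018,-0.005],"grip":0.0},
    {"twist":[0,0,0],"delta_pos":[-0.024,-0.018,0],"grip":0.0},
    {"twist":[0,0,0],"delta_pos":[-0.024,-0.018,0],"grip":0.0},
    {"twist":[0,0,0],"delta_pos":[-0.024,-0.018,0],"grip":0.0},
    {"twist":[0,0,0],"delta_pos":[-0.02,-0.013,0],"grip":0.0},
    {"twist":[0,0,0],"delta_pos":[0,0,0.015],"grip":0.0},
    {"twist":[0,0,0],"delta_pos":[0,0,0.025],"grip":0.0},
    {"twist":[0,0,0],"delta_pos":[0,0,0.025],"grip":0.0},
    {"twist":[0,0,0],"delta_pos":[0,0,0.015],"grip":0.0},
    {"twist":[0,0,0],"delta_pos":[0,0,0],"grip":0.0},
    {"twist":[0,0,0],"delta_pos":[0,0,0],"grip":0.0}
  ]
}}

```text
t: 27.82
eef_pos: [609.8, 157.6, 282.7]
ee_rot: [-3.141, 0.001, -2.992]
wrist_force: [0.1, -0.2, 1.2]
gripper_width: 0.6
```

```bash
python3 st.py
python3 - <<'E'
from bench import *
from h import *
crop(get_image("top"),225,150,355,290,4,"t13.png");crop(get_image("scene"),205,90,355,280,4,"s13.png")
E
```

```text
t 27.8167 q [ 0.195  0.446  1.164 -0.001  1.53  -1.525] chest-axes TCP [626.433  65.719 282.676] F chest [ 0.095 -0.208  1.21 ] w 0.5934659548237922
tool axes in chest axes (cols)
 [[-1.    -0.001  0.001]
 [-0.001  1.    -0.   ]
 [-0.001 -0.    -1.   ]]
```

View pics/s13.png

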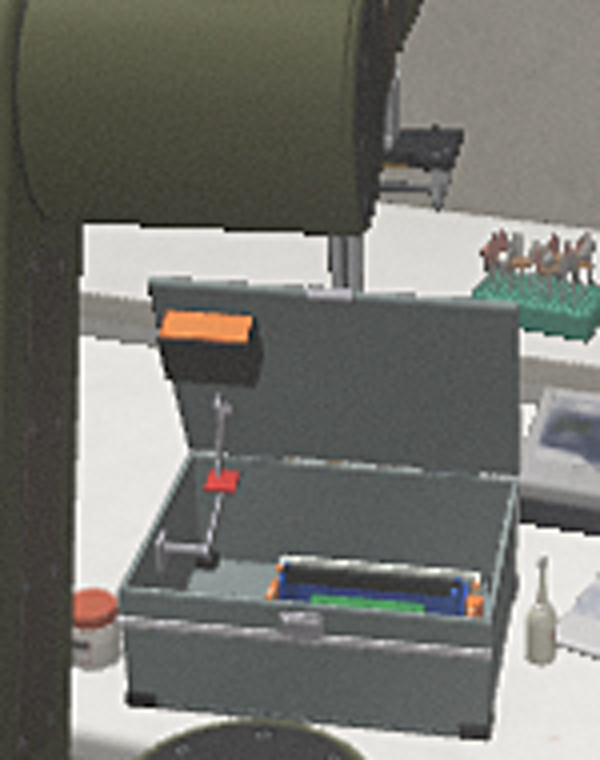

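Fingers are behind the lid's upper edge at (345,265). Now pushing the lid forward along its arc at about 0.35 rad/s.

Request:
{"api": "step_arm", "payload": {
  "rows": [
    {"twist":[0,0,0],"delta_pos":[0.011,0,-0.001],"grip":0.0},
    {"twist":[0,0,0],"delta_pos":[0.011,0,-0.002],"grip":0.0},
    {"twist":[0,0,0],"delta_pos":[0.008,0,-0.002],"grip":0.0},
    {"twist":[0,0,0],"delta_pos":[0.006,0,0],"grip":0.0},
    {"twist":[0,0,0],"delta_pos":[0.005,0,0],"grip":0.0},
    {"twist":[0,0,0],"delta_pos":[0.005,0,0],"grip":0.0},
    {"twist":[0,0,0],"delta_pos":[0.0057,0,0.0014],"grip":0.0},
    {"twist":[0,0,0],"delta_pos":[0.0057,0,0.0014],"grip":0.0},
    {"twist":[0,0,0],"delta_pos":[0.0057,0,0.0014],"grip":0.0},
    {"twist":[0,0,0],"delta_pos":[0.0046,0,0.0026],"grip":0.0},
    {"twist":[0,0,0],"delta_pos":[0.0046,0,0.0026],"grip":0.0},
    {"twist":[0,0,0],"delta_pos":[0.0046,0,0.0026],"grip":0.0}
  ]
}}

```text
t: 28.92
eef_pos: [533.5, 146.0, 275.2]
ee_rot: [3.142, -0.0, -2.992]
wrist_force: [-0.0, 0.4, 0.7]
gripper_width: 0.6
```

```bash
python3 st.py
python3 - <<'E'
from lid import *
d=get_image("scene");ang(d=d,box=(275,180,325,200));crop(d,205,90,355,280,4,"s14.png")
E
```

```text
t 28.9167 q [ 0.201  0.268  1.419  0.     1.455 -1.519] chest-axes TCP [549.252  65.514 275.169] F chest [0.037 0.373 0.7  ] w 0.5784569790842238
tool axes in chest axes (cols)
 [[-1.    -0.001 -0.   ]
 [-0.001  1.     0.   ]
 [ 0.     0.    -1.   ]]
lid angle up 54.85594931403265 lid joint 0.36903330167869586 n 986 rms 1.255918981547708 x' at z115 637.220850831309
```

View pics/s14.png

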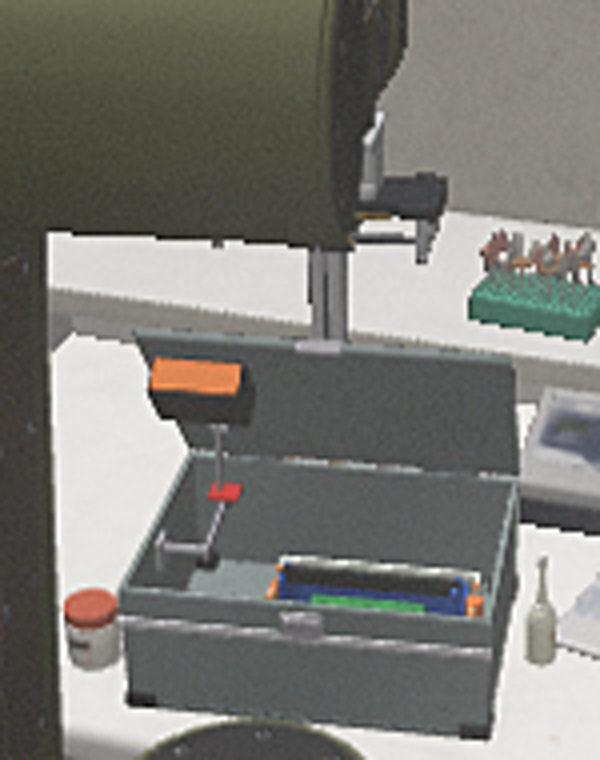

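Lid at 54.9°, exactly as planned. I'll continue down the arc.

Request:
{"api": "step_arm", "payload": {
  "rows": [
    {"twist":[0,0,0],"delta_pos":[0.0043,0,0.003],"grip":0.0},
    {"twist":[0,0,0],"delta_pos":[0.0043,0,0.003],"grip":0.0},
    {"twist":[0,0,0],"delta_pos":[0.0043,0,0.003],"grip":0.0},
    {"twist":[0,0,0],"delta_pos":[0.0041,0,0.0033],"grip":0.0},
    {"twist":[0,0,0],"delta_pos":[0.0041,0,0.0033],"grip":0.0},
    {"twist":[0,0,0],"delta_pos":[0.0041,0,0.0033],"grip":0.0},
    {"twist":[0,0,0],"delta_pos":[0.0038,0,0.0037],"grip":0.0},
    {"twist":[0,0,0],"delta_pos":[0.0038,0,0.0037],"grip":0.0},
    {"twist":[0,0,0],"delta_pos":[0.0038,0,0.0037],"grip":0.0},
    {"twist":[0,0,0],"delta_pos":[0.0033,0,0.004],"grip":0.0},
    {"twist":[0,0,0],"delta_pos":[0.0033,0,0.004],"grip":0.0},
    {"twist":[0,0,0],"delta_pos":[0.0033,0,0.004],"grip":0.0},
    {"twist":[0,0,0],"delta_pos":[0.0033,0,0.004],"grip":0.0},
    {"twist":[0,0,0],"delta_pos":[0.0033,0,0.004],"grip":0.0},
    {"twist":[0,0,0],"delta_pos":[0.0033,0,0.004],"grip":0.0}
  ]
}}

```text
t: 30.22
eef_pos: [477.9, 137.6, 221.0]
ee_rot: [-3.142, -0.0, -2.992]
wrist_force: [0.9, -0.1, 0.3]
gripper_width: 0.7
```

```bash
python3 st.py
python3 - <<'E'
from lid import *
d=get_image("scene");ang(d=d,box=(275,190,325,201));crop(d,205,90,355,280,4,"s15.png")
E
```

```text
t 30.2167 q [ 0.207  0.176  1.656 -0.     1.309 -1.513] chest-axes TCP [493.003  65.477 221.02 ] F chest [ 0.845 -0.268  0.294] w 0.692508502456014
tool axes in chest axes (cols)
 [[-1.    -0.001 -0.   ]
 [-0.001  1.    -0.   ]
 [ 0.    -0.    -1.   ]]
lid angle up 88.05369855607992 lid joint -0.210376726846481 n 92 rms 2.0839529428206984 x' at z115 489.2953627191778
```

View pics/s15.png

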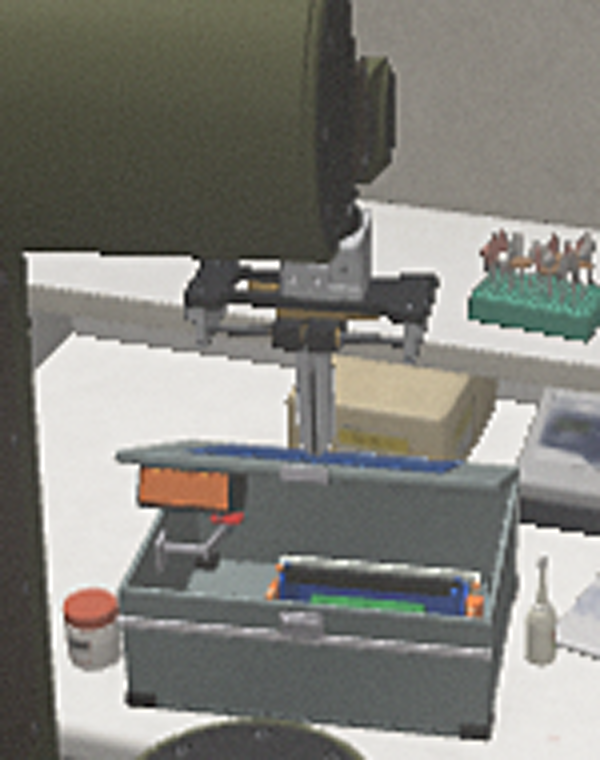

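The lid is at about 30° and following the tool. Continuing down slowly.

Request:
{"api": "step_arm", "payload": {
  "rows": [
    {"twist":[0,0,0],"delta_pos":[0.0024,0,0.0046],"grip":0.0},
    {"twist":[0,0,0],"delta_pos":[0.0024,0,0.0046],"grip":0.0},
    {"twist":[0,0,0],"delta_pos":[0.0024,0,0.0046],"grip":0.0},
    {"twist":[0,0,0],"delta_pos":[0.0024,0,0.0046],"grip":0.0},
    {"twist":[0,0,0],"delta_pos":[0.0024,0,0.0046],"grip":0.0},
    {"twist":[0,0,0],"delta_pos":[0.0024,0,0.0046],"grip":0.0},
    {"twist":[0,0,0],"delta_pos":[0.0016,0,0.005],"grip":0.0},
    {"twist":[0,0,0],"delta_pos":[0.0016,0,0.005],"grip":0.0},
    {"twist":[0,0,0],"delta_pos":[0.0016,0,0.005],"grip":0.0},
    {"twist":[0,0,0],"delta_pos":[0.0016,0,0.005],"grip":0.0},
    {"twist":[0,0,0],"delta_pos":[0.0016,0,0.005],"grip":0.0},
    {"twist":[0,0,0],"delta_pos":[0.0016,0,0.005],"grip":0.0},
    {"twist":[0,0,0],"delta_pos":[0.0008,0,0.004],"grip":0.0},
    {"twist":[0,0,0],"delta_pos":[0.0008,0,0.004],"grip":0.0},
    {"twist":[0,0,0],"delta_pos":[0.0008,0,0.004],"grip":0.0},
    {"twist":[0,0,0],"delta_pos":[0.0008,0,0.004],"grip":0.0}
  ]
}}

```text
t: 31.6
eef_pos: [451.3, 133.6, 147.5]
ee_rot: [-3.142, 0.0, -2.992]
wrist_force: [-0.5, -1.1, -0.2]
gripper_width: 0.4
```

```bash
python3 st.py
python3 - <<'E'
from bench import *
from h import *
crop(get_image("scene"),205,90,355,280,4,"s16.png")
E
```

```text
t 31.6 q [ 0.21   0.194  1.816 -0.     1.131 -1.51 ] chest-axes TCP [466.133  65.45  147.497] F chest [-0.606 -1.003 -0.209] w 0.3718646584967346
tool axes in chest axes (cols)
 [[-1.    -0.001  0.   ]
 [-0.001  1.    -0.   ]
 [-0.    -0.    -1.   ]]
```

View pics/s16.png

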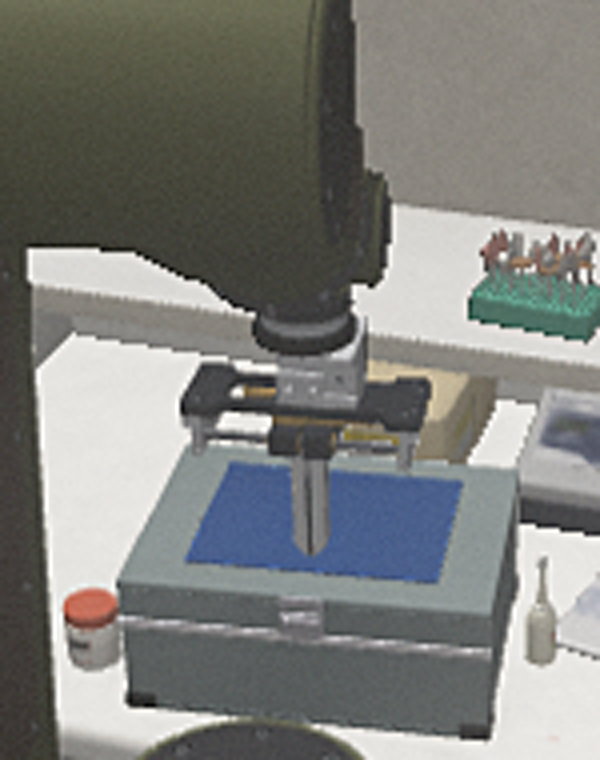

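The lid looks almost shut. I'll lower gently until there is light contact at z about 125.

Request:
{"api": "step_arm", "payload": {
  "rows": [
    {"twist":[0,0,0],"delta_pos":[0,0,0.003],"grip":0.0},
    {"twist":[0,0,0],"delta_pos":[0,0,0.003],"grip":0.0},
    {"twist":[0,0,0],"delta_pos":[0,0,0.003],"grip":0.0},
    {"twist":[0,0,0],"delta_pos":[0,0,0.002],"grip":0.0},
    {"twist":[0,0,0],"delta_pos":[0,0,0],"grip":0.0},
    {"twist":[0,0,0],"delta_pos":[0,0,0],"grip":0.0}
  ]
}}

```text
t: 32.15
eef_pos: [451.4, 133.6, 136.8]
ee_rot: [-3.142, -0.0, -2.992]
wrist_force: [-0.5, 0.2, -0.5]
gripper_width: 0.0
```

Request:
{"api": "step_arm", "payload": {
  "rows": [
    {"twist":[0,0,0],"delta_pos":[0,0,0.0015],"grip":0.0},
    {"twist":[0,0,0],"delta_pos":[0,0,0.0015],"grip":0.0},
    {"twist":[0,0,0],"delta_pos":[0,0,0],"grip":0.0},
    {"twist":[0,0,0],"delta_pos":[0,0,0],"grip":0.0}
  ]
}}

```text
t: 32.48
eef_pos: [451.3, 133.6, 133.8]
ee_rot: [-3.142, -0.0, -2.992]
wrist_force: [0.5, 1.2, -0.0]
gripper_width: 0.3
```

Request:
{"api": "step_arm", "payload": {
  "rows": [
    {"twist":[0,0,0],"delta_pos":[0,0,0.001],"grip":0.0},
    {"twist":[0,0,0],"delta_pos":[0,0,0.001],"grip":0.0},
    {"twist":[0,0,0],"delta_pos":[0,0,0],"grip":0.0},
    {"twist":[0,0,0],"delta_pos":[0,0,0],"grip":0.0},
    {"twist":[0,0,0],"delta_pos":[0,0,0],"grip":0.0}
  ]
}}

```text
t: 32.9
eef_pos: [451.5, 133.7, 133.1]
ee_rot: [-3.142, 0.001, -2.992]
wrist_force: [-7.0, -1.2, 15.8]
gripper_width: 0.4
```

```bash
python3 st.py
```

```text
t 32.9 q [ 0.21   0.212  1.831 -0.     1.097 -1.51 ] chest-axes TCP [466.34   65.454 133.106] F chest [-7.13  -0.175 15.753] w 0.4382773706162101
tool axes in chest axes (cols)
 [[-1.    -0.001  0.001]
 [-0.001  1.    -0.   ]
 [-0.001 -0.    -1.   ]]
```

Firm contact at tip z 125.1, which is the shut height. Retreating straight up, then checking.

Request:
{"api": "step_arm", "payload": {
  "rows": [
    {"twist":[0,0,0],"delta_pos":[0,0,-0.005],"grip":0.0},
    {"twist":[0,0,0],"delta_pos":[0,0,-0.02],"grip":0.0},
    {"twist":[0,0,0],"delta_pos":[0,0,-0.03],"grip":0.0},
    {"twist":[0,0,0],"delta_pos":[0,0,-0.035],"grip":0.0},
    {"twist":[0,0,0],"delta_pos":[0,0,-0.035],"grip":0.0},
    {"twist":[0,0,0],"delta_pos":[0,0,-0.03],"grip":0.0},
    {"twist":[0,0,0],"delta_pos":[0,0,0],"grip":0.0},
    {"twist":[0,0,0],"delta_pos":[0,0,0],"grip":0.0}
  ]
}}

```text
t: 33.57
eef_pos: [451.7, 133.7, 288.0]
ee_rot: [3.141, 0.003, -2.992]
wrist_force: [0.2, -0.3, -0.4]
gripper_width: 0.3
```

```bash
python3 st.py
python3 - <<'E'
from bench import *
from h import *
d=get_image("scene");t=get_image("top");crop(d,205,90,355,280,4,"s17.png");crop(t,200,130,430,290,3,"t17.png")
ex=np.array([np.cos(np.radians(8.5)),np.sin(np.radians(8.5)),0]);ey=np.array([-ex[1],ex[0],0])
for n,dd in(("s",d),("t",t)):
    P=pts(dd).reshape(-1,3);x=P@ex;y=P@ey
    m=(x>440)&(x<625)&(y>-60)&(y<190)&(P[:,2]>105)&(P[:,2]<150)
    A=np.stack([x[m]-530,y[m],np.ones(m.sum())],1);c=np.linalg.lstsq(A,P[m][:,2],rcond=None)[0];print(n,m.sum(),"tilt deg",np.degrees(c[0]),"z at centre",c[2]+c[1]*62)
E
```

```text
t 33.5667 q [ 0.21   0.07   1.62  -0.     1.449 -1.51 ] chest-axes TCP [466.517  65.465 287.975] F chest [ 0.191 -0.331 -0.381] w 0.3454803112251476
tool axes in chest axes (cols)
 [[-1.    -0.001  0.003]
 [-0.001  1.     0.   ]
 [-0.003  0.    -1.   ]]
s 2420 tilt deg 0.0582128690528325 z at centre 127.73450402790222
t 990 tilt deg -0.1024875634310766 z at centre 127.1983651370734
```

View pics/s17.png

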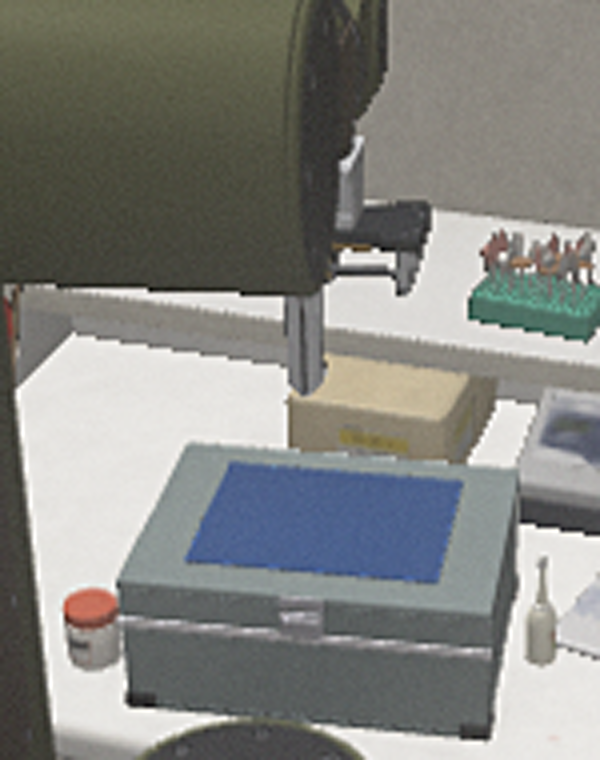

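View pics/t17.png

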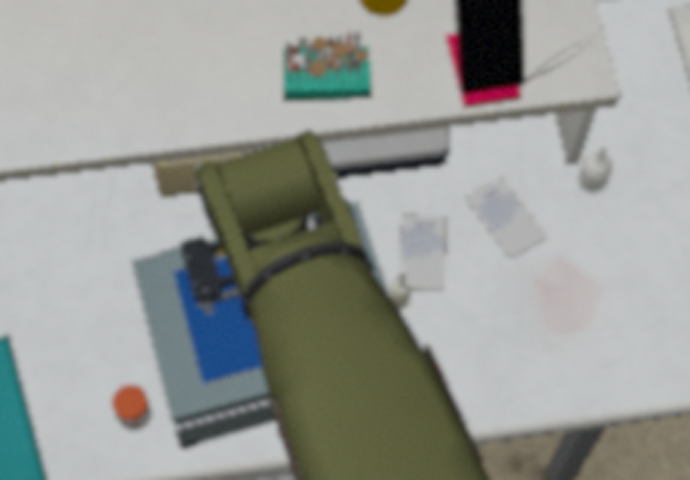

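The lid plane is level within 0.1° in both views, the jar and both bottles are standing where they were, and the arm is clear. Handing in.

```bash
python3 -c "
from bench import *
print(job_done())"
```

```text
the job is handed in; nothing more can be done
None
```

The job is done and handed in at about 34 s of the 72 s allowed; no verdict was reported.

- **Tote:** I lifted the blue tote by its bar, turned it half a turn and lowered it into the white tote. It met the floor at the expected seat height (TCP z about 72 mm, a peak of about 21 N). After release the wrist force read zero, and the pictures showed it nested with its ribs in the slots.
- **Stay:** Pressing the red pad with the tool tilted 36° took very little force. The lid dropped to 68.3° (lid joint 0.135 rad) and the knee stayed bent. The knee angle itself was not measured; I worked out about 0.75 rad from how far the lid dropped.
- **Lid:** I pushed it down from behind at about 0.35 rad/s and finished with a light press, where the fingertips met its top at z 125 mm, the shut height.
- **Last checks:** The lid was level within about 0.1° in both views, the jar and both bottles were standing where they had been, and the arm was clear with no contact force.
- **Disagreements:** The two cameras differed by 3–5 mm in places, which I corrected from the gripper position at the grasp. Depth put the closed lid top at 127–128 mm against the nominal 125 mm. The pad was met a few millimetres deeper than first measured.
- **Not checked:** The tote could not be seen once the lid was shut. Its nested position was last confirmed in the pictures while the lid was still coming down.

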